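Hang a slide carrier on the drying tree

ROBOT

A 6-joint arm with a two-finger parallel gripper is mounted at the origin on the work surface. World frame = base frame: x ahead of the robot, y to its left, z up, the work surface at z = 0. Lengths are in m, angles in rad, forces in N, time in s.
With the tool pointing down it reaches from about 0.25 to 0.725 m from the base axis. Payload 4 kg.
Tool frame: the origin (TCP) lies between the finger pads; the fingertips stand 11 mm ahead of it and the grasp point (between the pads) lies 8 mm behind it (bot.tip_extent is the distance from the TCP to the fingertips, in m); z points along the fingers, y is the line along which they close (so a half turn about z gives the same grasp; the last joint's range is limited). The gripper opens to 85 mm and grips with 20 to 120 N. Pads are 22 mm wide; open, the fingers measure 114 mm over their backs; the gripper's body (76 mm by 85 mm) begins 54 mm behind the grasp point. The pads swing forward as they close: fully open they stand 13 mm farther back than shut.
Start: joints at [1.262, 0.241, 0.005, 1.335, 0, 1.571], TCP at [0.152, 0.476, 0.242] pointing down, gripper open.
Joint ranges: [-2.72, 2.72], [-1.05, 1.87], [-1.09, 1.28], [-1.99, 2.15], [-1.42, 1.44], [-3.14, 3.14]. Speed limits (rad/s): [2.79, 2.79, 3.14, 3.14, 3.14, 3.14].

INTERFACE

Orientations are given as a unit quaternion [x, y, z, w].
In Python, from workcell import bot gives the robot as it stands. The module is installed in compiled form; this text tells all that it offers.
- The arm moves only by the tool drive_tool, never from a script. Its argument "rows" is a list of rows, each an object of numbers: "dx", "dy", "dz": the shift along the tool's x, y, z in units of 50 mm (1.0 is 50 mm); "wx", "wy", "wz": the turn, a rotation vector about the tool's x, y, z in units of 5 degrees (1.0 is 5 degrees); "hand": the finger opening in mm, from 0 to 85.4. A call has 1 to 20 rows; each row is the pose to reach, as a shift and turn from the pose commanded when the call began, along the tool's axes at that moment; what a row does not reach only later rows make up. A row lasts 1/10 s, in which the tool goes at most 50 mm and 8.59 degrees, less where a joint would pass 70% of its speed; a pose out of reach is approached as far as the arm can. A call with a gripper value outside its range is refused whole. The fingers move at their own pace and stop on an object; the grip force is fixed at half the most. Time passes only in rows, so rows that repeat a pose let the fingers close. It gives the time, the measured TCP pose, the force, the opening and the grip force at its end, in the units of the state.
- bot.get_obs(): the state, without advancing time (a new reading comes with each control period).
- bot.camera(name): name is "side" or "top" or "wrist"; returns the picture (400x640x3 uint8, red, green, blue); there is no depth.
- bot.get_calibration(name): a dict with "vfov" (degrees; the focal length in pixels is half the picture's height over the tangent of half this angle, whatever the lens; pixels are square), "cx", "cy" (the principal point, pixels), "origin" and "rotation" of the camera in the world; the wrist camera has in their place "mount" (4x4, takes a point from camera to tool coordinates, whose origin is the TCP and whose axes are the flange's). Camera axes: x right, y up, looking along -z (the intrinsics and any distortion apply to the point x, -y, -z); pixel columns grow to the right and rows downward; lengths in m; the calibration is good to about 2 mm. The wrist camera is an equidistant fisheye: a pixel r from the principal point sees the ray r / f radians off the axis. A picture is of the moment at which its call begins: read the wrist's pose just before it. get_calibration takes no time and is no camera call.
- bot.job_done(): hands the job in; it is judged then, once.
Trained networks look in the newest picture that a camera, given by its name, has taken for a name from the list of things; names that differ only in an ending like _2 or _b are one class to them, and where a whole thing is asked for, a point or a joint stands for the part that bears it (a point fixed in the world has none). Each returns a list of dicts, best first, with "score" (0 to 1); they miss things now and then, are a little off and sometimes report something else, mostly with a low value. They report only what shows in the picture. A call takes as long as a camera call.
- bot.look_for(camera, thing): "extent" ([centre column, centre row, width, height] in pixels, round what is visible of it).
- bot.outline_of(camera, thing): "region" (400x640 bool, what is visible of it) and "extent" ([centre column, centre row, width, height] in pixels, round what is visible of it).
The state is a dict: "clock": time; "joint_pos": joint angles; "joint_vel": joint speeds; "tau": joint torques, N m; "eef_pos": TCP position; "tool_rot": TCP orientation; "ft_force": force on the tool from outside, world axes, zero at the start; "ft_torque": the same for the moment, N m; "grip_width": finger opening in m; "grasp_force": force on a finger pad.
Only numpy, scipy, OpenCV 4.12 (cv2) and the standard library are available. Lean on these libraries where they do the work, as an engineer would, in place of code of your own. Each camera call takes 0.05 s, during which the arm holds its last target. There are 200 camera calls.

TASK

Turn the drying tree until one of its two empty branches points along the marker tab on the stand's foot, then pick up the steel slide carrier by its black grip, thread its eye over that branch and, while you still hold it, slide it in along the branch and press it firmly but gently home against the collar. Let go so that it hangs there upright with the tree still lined up, never knock or force the carrier against the tree, and leave the slide box, the dropper bottle and the beaker alone.

Things in the scene. Friction and masses are not known exactly. Their poses are not given: they have to be found in the camera images.
- stand: Drying tree's fixed stand. Origin: centre of the underside of its round dark foot (170 mm wide, 15 mm high), on the tree's vertical axis. Its -x (front) faces roughly to the robot. The tree's head is clamped on the post at a height that is NOT measured: all branches alike are up to 22 mm higher or lower than the nominal heights given here. Feel for it, e.g. touch a branch from above.
- tab (a point): Outer end, on top, of the flat steel marker tab (12 mm wide, 9 mm high) at the front of the foot, 124 mm from the axis; axes as the stand's.
- tree (a joint): Turn q of the tree's head about the stand's axis, rad, counter-clockwise from above; stiff friction 0.25 N m, stays where left. 4 branches at right angles: one empty branch points to the stand's direction pi + q (over the tab at q = 0), the second, across from it, to q (over the tab at q = pi). The other two each carry a clipped-on carrier. Starts 0.6 to 2.5, range -1.2 to 4.4.
- collar (a point): Fixed reference point on the stand (does not turn): nominal place of the lined-up branch's centreline at its collar's outer face, 65 mm before the axis, 199.6 mm up. Branch: steel rod 10 mm thick, round end 142 mm from the axis, rising outward 0.14 rad (8 degrees; 200 mm up at 68 mm, 210 at 137). Collar 28 mm in diameter; hub 40 mm, top 208 mm up; clipped-on grips reach 55 mm above branch.
- carrier: Loose steel slide carrier, upright on the bench, 170 to 350 g; origin under its centre. Basket 44 x 56 x 71 mm (x, y, z); above it an upright plate across x, 6 mm thick, 34 mm wide, to 112 mm up, with the eye. Front and back alike. Fully home, its plate touches the collar (eye 68 mm from the axis) and the branch bears on the eye's top edge.
- eye (a point): Centre of the eye, a closed hole through the plate along the carrier's x, 20 mm wide, 16 mm high, 84 to 100 mm above the underside; axes as the carrier's. To seat it, push it, still held, along the branch against the collar with about 8 to 12 N for half a second, the branch bearing its weight; over 25 N between carrier and tree does damage.
- grip (a point): Grip point, 137 mm above the underside, in the black grip block on top of the carrier (20 mm in x, 16 mm in y, 112 to 150 mm up); take it from above, fingers closing along the carrier's y.
- slide_box: Bystander: closed grey slide box 100 x 75 x 32 mm on the bench; origin under its centre.
- dropper: Bystander: small white dropper bottle, 32 mm in diameter, 85 mm high; origin under its centre.
- beaker: Bystander: white open beaker, 64 mm in diameter, 70 mm high; origin under its centre.

How it is judged:
By the outcome, as a careful person would: the job done as asked, in the order asked, and still so for the second after the job is handed in, with the robot touching nothing.
It also fails if it takes over 72 s, if anything falls off the work surface, if the arm or the gripper's body presses on something with over 40 N, if the wrist force passes 120 N, or if a joint passes its speed limit or range.

## Working session

There is one attempt and no reset: what is moved stays moved. The work goes in short steps, Python scripts to look and compute and a tool call to move; the robot and the scene stay as the last step left them, time stands still between calls to the robot, and variables do not carry over. Pictures are saved under pics/ and viewed, at most 10 in all, crops included, and the job is handed in when it is done.

Besides the shell and the picture viewer there is one more tool, called after "Emit:" as a command line: name --argument value ..., lists and objects as JSON in quotes. drive_tool: Moves the arm, as the interface text tells. Its arguments: {"type":"object","properties":{"rows":{"type":"array","items":{"type":"object","properties":{"dx":{"type":"number"},"dy":{"type":"number"},"dz":{"type":"number"},"wx":{"type":"number"},"wy":{"type":"number"},"wz":{"type":"number"},"hand":{"type":"number"}}}}},"required":["rows"]}

```bash
mkdir -p pics
cat > h.py <<'E'
import numpy as np, cv2
from workcell import bot
from scipy.spatial.transform import Rotation as R
def cal(n):
    c=bot.get_calibration(n); return c
def proj(n,P):
    c=cal(n); P=np.atleast_2d(P); Rm=np.array(c["rotation"]); 
    if Rm.shape!=(3,3): Rm=R.from_quat(Rm).as_matrix()
    p=(P-np.array(c["origin"]))@Rm; f=200/np.tan(np.radians(c["vfov"])/2)
    return np.c_[c["cx"]+f*p[:,0]/-p[:,2], c["cy"]-f*p[:,1]/-p[:,2]]
def ray(n,u,v):
    c=cal(n); Rm=np.array(c["rotation"]); f=200/np.tan(np.radians(c["vfov"])/2)
    d=Rm@np.array([(u-c["cx"])/f,-(v-c["cy"])/f,-1]); return np.array(c["origin"]),d
def onz(n,u,v,z):
    o,d=ray(n,u,v); return o+d*(z-o[2])/d[2]
def snap(n,fn):
    im=bot.camera(n); cv2.imwrite(fn,im[:,:,::-1]); return im
E
python3 - <<'E'
from h import *
for n in["side","top","wrist"]: print(n,cal(n))
a=snap("top","pics/a.png");b=snap("side","pics/b.png")
cv2.imwrite("pics/ab.png",cv2.resize(np.vstack([a,b])[:,:,::-1],(480,600)))
for n in["top","side"]:
  for t in["stand","tab","tree","carrier","grip","eye","slide_box","dropper","beaker"]:
    print(n,t,[(round(r["score"],2),np.round(r["extent"],1).tolist()) for r in bot.look_for(n,t)][:3])
E
```

```text
side {'vfov': 43.81638580718587, 'cx': 327.18177288942206, 'cy': 210.47560876224298, 'origin': array([0.43425425, 1.24981269, 0.84290632]), 'rotation': array([-0.02318603,  0.50003863,  0.86489535, -0.03714576])}
top {'vfov': 50.079267320403545, 'cx': 315.31553211108684, 'cy': 203.33149308210855, 'origin': array([0.37185564, 0.01414039, 1.39779967]), 'rotation': array([ 0.04868968, -0.05158853, -0.70288856,  0.70775392])}
wrist {'vfov': 65.70646984690485, 'cx': 321.94130873362803, 'cy': 195.2726090063388, 'mount': array([[ 2.39517572e-04,  9.51838434e-01,  3.06599964e-01,
         7.82651216e-02],
       [ 9.99999971e-01, -2.27677769e-04, -7.43806781e-05,
        -1.12318070e-03],
       [-9.92392223e-07,  3.06599973e-01, -9.51838461e-01,
        -1.30591276e-01],
       [ 0.00000000e+00,  0.00000000e+00,  0.00000000e+00,
         1.00000000e+00]])}
top stand [(0.93, [355.2, 166.4, 92.0, 98.9])]
top tab [(0.6, [354.4, 163.3, 97.1, 98.1])]
top tree [(0.73, [362.0, 164.1, 74.4, 87.5])]
top carrier [(0.77, [413.1, 234.7, 24.9, 20.5])]
top grip [(0.63, [412.1, 237.4, 25.0, 18.8])]
top eye [(0.92, [411.4, 235.3, 23.0, 19.2])]
top slide_box [(0.87, [238.2, 229.4, 29.6, 35.9])]
top dropper [(0.58, [354.2, 164.3, 88.8, 85.2]), (0.54, [198.3, 176.1, 14.7, 10.9])]
top beaker [(0.91, [434.6, 182.7, 23.1, 24.0]), (0.45, [356.5, 168.2, 95.3, 100.0])]
side stand [(0.92, [291.6, 190.7, 77.9, 99.5])]
side tab [(0.72, [295.4, 193.2, 80.4, 98.1]), (0.26, [342.9, 296.5, 51.4, 31.7])]
side tree [(0.85, [294.8, 173.4, 80.5, 57.0])]
side carrier [(0.91, [360.1, 183.3, 19.1, 41.8])]
side grip []
side eye [(0.75, [356.8, 182.4, 16.2, 43.2])]
side slide_box [(0.91, [342.0, 295.2, 48.3, 29.0])]
side dropper [(0.56, [264.9, 321.4, 16.5, 35.1])]
side beaker []
```

View pics/a.png

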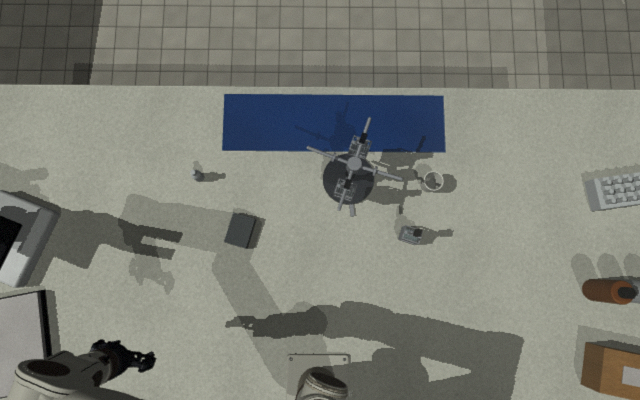

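View pics/b.png

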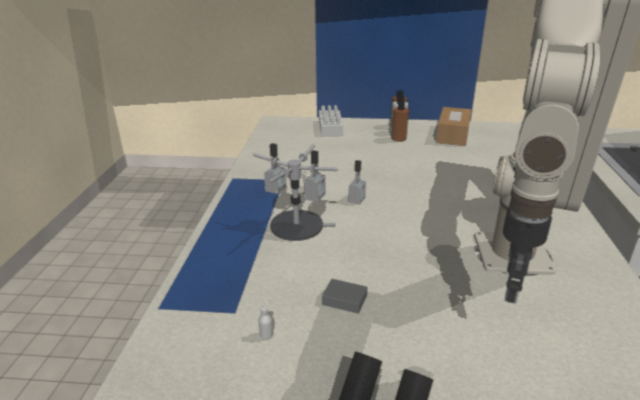

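The top view shows the tree at about (355,166), the loose carrier at (411,235), the beaker at (433,181), the slide box at (241,230) and the dropper at (198,173). The side view shows the tab pointing right, at about (333,225). I'll enlarge the tree next.

```bash
sed -i 's/def ray.*/def ray(n,u,v):/; s/c=cal(n); Rm=np.array(c\["rotation"\]); f=/c=cal(n); Rm=R.from_quat(c["rotation"]).as_matrix(); f=/' h.py
python3 - <<'E'
from h import *
a=cv2.imread("pics/a.png");b=cv2.imread("pics/b.png")
A=cv2.resize(a[105:255,295:455],None,fx=4,fy=4,interpolation=2)[:,:]
B=cv2.resize(b[130:250,230:390],None,fx=4,fy=4,interpolation=2)
cv2.imwrite("pics/c1.png",A);cv2.imwrite("pics/c2.png",B)
for n,u,v,z in[("top",355,163,.208),("top",351,215,.01),("top",413,233,.15),("top",308,150,.21),("top",400,178,.21),("top",433,181,.07),("top",198,173,.05),("top",241,230,.03),("side",335,225,.01),("side",358,162,.15),("side",297,225,.015)]: print(n,u,v,onz(n,u,v,z).round(4))
print(bot.get_obs()["tool_rot"],bot.get_obs()["clock"])
E
```

```text
top 355 163 [ 0.6587 -0.1024  0.208 ]
top 351 215 [ 0.5326 -0.1076  0.01  ]
top 413 233 [ 0.4648 -0.276   0.15  ]
top 308 150 [0.6952 0.0317 0.21  ]
top 400 178 [ 0.6157 -0.2293  0.21  ]
top 433 181 [ 0.6356 -0.3622  0.07  ]
top 198 173 [0.6601 0.3863 0.05  ]
top 241 230 [0.4795 0.2461 0.03  ]
side 335 225 [ 0.5302 -0.1009  0.01  ]
side 358 162 [ 0.4669 -0.2831  0.15  ]
side 297 225 [ 0.65   -0.0828  0.015 ]
[ 1.53809307e-01  9.88100550e-01  7.07197082e-06 -2.85564171e-06] 1.0
```

View pics/c1.png

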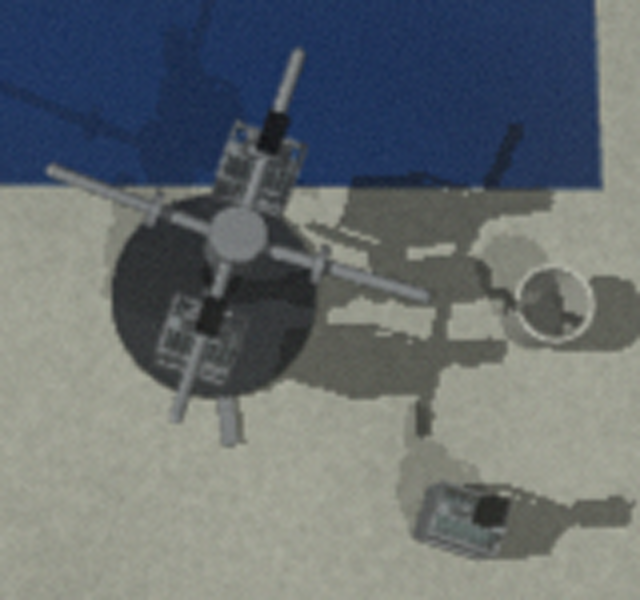

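View pics/c2.png

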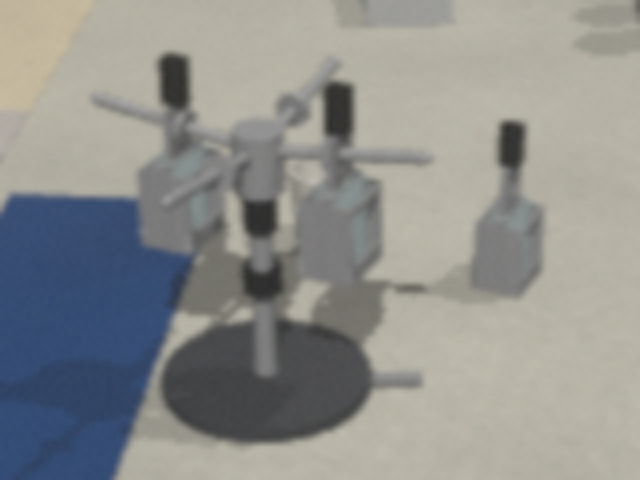

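The empty branches point left, tip at about (307,148) in the top view, and right, tip at about (402,179). The tab is at the bottom, near (352,215). Next I'll fit the stand pose to both views.

```bash
cat > fit.py <<'E'
from h import *
from scipy.optimize import least_squares
def pts(p):
    x,y,yaw,q,h=p; P=[]
    for k in (1,0): # empty: pi+q , q
        pass
    def at(r,a,z): return [x+r*np.cos(a+yaw),y+r*np.sin(a+yaw),z]
    T=[at(.142,a+q,.2107+h) for a in(np.pi/2,-np.pi/2,np.pi,0)]
    return T+[at(0,0,.208+h),at(.0,0,.015),at(.124,np.pi,.009)]
# order of tips for q: +90,-90,180,0
top=np.array([[401.75,179.25]]*0)
E
python3 - <<'E'
from fit import *
c=lambda L,o:np.array(L)/4+o
t=dict(left=(50,170),right=(427,297),up=(299,52),down=(177,418))
s=dict(left=(168,202),right=(336,64),up=(98,99),down=(428,158))
# world: up=+x, left=+y ; empty=left/right ; pi+q direction one of them, q in .6..2.5 => q dir ~ left(+y)
o=["up","down","left","right"]
# direction a+q with q~pi/2: a=0->left(+y), pi->right, pi/2->down(-x), -pi/2->up
order=["down","up","right","left"]
T=c([t[k] for k in order]+[(237,236),(213,297),(232,441)],[295,105])
S=c([s[k] for k in order]+[(258,134),(267,382),(421,378)],[230,130])
f=lambda p:np.r_[(proj("top",pts(p))-T).ravel(),(proj("side",pts(p))-S).ravel()]
r=least_squares(f,[.655,-.1,0,1.5,0],loss="soft_l1"); print(r.x.round(4),r.cost); print(f(r.x).reshape(-1,2).round(1))
p=r.x
print("tab",pts(p)[-1],"tips",np.round(pts(p)[:4],3))
# carrier: grip top centre; bottom
Tc=c([(490,507)],[295,105]);Sc=c([(512,125)],[230,130])
g=lambda q:np.r_[(proj("top",[q[0],q[1],.15])-Tc).ravel(),(proj("side",[q[0],q[1],.15])-Sc).ravel()]
r=least_squares(g,[.46,-.28]);print(r.x,r.fun)
E
```

```text
[ 0.6531 -0.0992  0.1113  1.1385  0.0149] 8.156599832624407
[[-0.7  1.5]
 [ 0.2 -0.6]
 [ 1.1  0.3]
 [-0.9  0.1]
 [ 0.1 -0.3]
 [ 0.1 -0.8]
 [-0.4  0.6]
 [ 1.3  0.6]
 [-1.2 -0. ]
 [ 0.2 -0.6]
 [-0.7  1.2]
 [-0.1 -0.5]
 [-0.  -3.2]
 [ 0.1 -1.2]]
tab [np.float64(0.5298634531614946), np.float64(-0.1129906354856303), 0.009] tips [[ 0.518 -0.054  0.226]
 [ 0.788 -0.144  0.226]
 [ 0.608 -0.234  0.226]
 [ 0.698  0.036  0.226]]
[ 0.46790947 -0.28927939] [ 0.00054617  0.20857295 -0.24005423 -0.01446157]
```

```bash
cat >> h.py <<'E'
def goto(x,y,z,head,obs=None):
    """row numbers (units) from current measured pose to tool-down pose with tool x at heading"""
    o=obs or bot.get_obs(); R0=R.from_quat(o["tool_rot"])
    c,s=np.cos(head),np.sin(head)
    Rt=R.from_matrix(np.array([[c,s,0],[s,-c,0],[0,0,-1]]).astype(float))
    d=R0.inv().apply(np.array([x,y,z])-o["eef_pos"])/.05
    w=(R0.inv()*Rt).as_rotvec()/np.radians(5)
    return dict(zip(["dx","dy","dz","wx","wy","wz"],np.r_[d,w].round(2).tolist()))
def st():
    o=bot.get_obs(); X=R.from_quat(o["tool_rot"]).as_matrix()
    print(round(o["clock"],2),o["eef_pos"].round(4),"head",np.arctan2(X[1,0],X[0,0]).round(4)%6.2832,"tilt",X[:2,2].round(4),"F",o["ft_force"].round(2),"w",round(o["grip_width"],4),round(o["grasp_force"],1),"q",np.round(o["joint_pos"],2))
E
python3 - <<'E'
from h import *
p=[.6531,-.0992]; a=-1.89
print(goto(p[0]+.118*np.cos(a),p[1]+.118*np.sin(a),.34,a%6.2832))
E
```

```text
{'dx': -13.02, 'dy': -10.28, 'dz': -1.95, 'wx': 0.0, 'wy': 0.0, 'wz': -17.88}
```

Emit:
drive_tool --rows '[{"dz": -1.95,"hand": 30},{"dx": -13,"dy": -10.3,"dz": -1.95,"wz": -17.9,"hand": 30},{"dx": -13,"dy": -10.3,"dz": -1.95,"wz": -17.9,"hand": 30},{"dx": -13,"dy": -10.3,"dz": -1.95,"wz": -17.9,"hand": 30},{"dx": -13,"dy": -10.3,"dz": -1.95,"wz": -17.9,"hand": 30},{"dx": -13,"dy": -10.3,"dz": -1.95,"wz": -17.9,"hand": 30},{"dx": -13,"dy": -10.3,"dz": -1.95,"wz": -17.9,"hand": 30},{"dx": -13,"dy": -10.3,"dz": -1.95,"wz": -17.9,"hand": 30},{"dx": -13,"dy": -10.3,"dz": -1.95,"wz": -17.9,"hand": 30},{"dx": -13,"dy": -10.3,"dz": -1.95,"wz": -17.9,"hand": 30},{"dx": -13,"dy": -10.3,"dz": -1.95,"wz": -17.9,"hand": 30},{"dx": -13,"dy": -10.3,"dz": -1.95,"wz": -17.9,"hand": 30},{"dx": -13,"dy": -10.3,"dz": -1.95,"wz": -17.9,"hand": 30},{"dx": -13,"dy": -10.3,"dz": -1.95,"wz": -17.9,"hand": 30},{"dx": -13,"dy": -10.3,"dz": -1.95,"wz": -17.9,"hand": 30},{"dx": -13,"dy": -10.3,"dz": -1.95,"wz": -17.9,"hand": 30},{"dx": -13,"dy": -10.3,"dz": -1.95,"wz": -17.9,"hand": 30},{"dx": -13,"dy": -10.3,"dz": -1.95,"wz": -17.9,"hand": 30},{"dx": -13,"dy": -10.3,"dz": -1.95,"wz": -17.9,"hand": 30},{"dx": -13,"dy": -10.3,"dz": -1.95,"wz": -17.9,"hand": 30}]'

```text
invalid input at $.rows[0]: expected keys dx, dy, dz, wx, wy, wz, hand
```

```bash
cat >> h.py <<'E'
def wproj(P,o):
    c=cal("wrist"); M=np.array(c["mount"]); f=200/np.tan(np.radians(c["vfov"])/2)
    P=np.atleast_2d(P); t=R.from_quat(o["tool_rot"]).inv().apply(P-o["eef_pos"])
    p=(t-M[:3,3])@M[:3,:3]; x,y,z=p[:,0],-p[:,1],-p[:,2]
    th=np.arctan2(np.hypot(x,y),z); ph=np.arctan2(y,x)
    return np.c_[c["cx"]+f*th*np.cos(ph),c["cy"]+f*th*np.sin(ph)]
def wonz(u,v,z,o):
    c=cal("wrist"); M=np.array(c["mount"]); f=200/np.tan(np.radians(c["vfov"])/2)
    dx,dy=u-c["cx"],v-c["cy"]; r=np.hypot(dx,dy)+1e-9; th=r/f
    d=np.array([np.sin(th)*dx/r,-np.sin(th)*dy/r,-np.cos(th)])
    Q=R.from_quat(o["tool_rot"]); d=Q.apply(M[:3,:3]@d); O=o["eef_pos"]+Q.apply(M[:3,3])
    return O+d*(z-O[2])/d[2]
E
python3 - <<'E'
from h import *
st(); o=bot.get_obs(); a=snap("wrist","pics/w1.png")
from fit import pts
P=pts([.6531,-.0992,.1113,1.1385,.0149])
print(wproj(P,o).round(0).tolist())
E
```

```text
1.0 [0.152  0.4764 0.2423] head 2.8327 tilt [-0.  0.] F [-0.23  0.64  0.43] w 0.0854 0.0 q [1.26 0.24 0.   1.34 0.   1.57]
[[113.0, 469.0], [163.0, 510.0], [92.0, 473.0], [200.0, 510.0], [141.0, 492.0], [167.0, 425.0], [135.0, 395.0]]
```

View pics/w1.png

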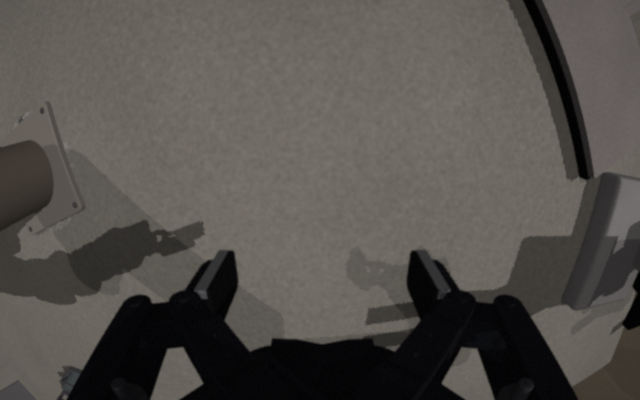

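The call was refused because every row needs all its keys. The wrist picture shows only bench and open fingers.

Emit:
drive_tool --rows '[{"dx": 0,"dy": 0,"dz": -1.95,"wx": 0,"wy": 0,"wz": 0,"hand": 30},{"dx": 0,"dy": 0,"dz": -1.95,"wx": 0,"wy": 0,"wz": 0,"hand": 30},{"dx": -13,"dy": -10.3,"dz": -1.95,"wx": 0,"wy": 0,"wz": -17.9,"hand": 30},{"dx": -13,"dy": -10.3,"dz": -1.95,"wx": 0,"wy": 0,"wz": -17.9,"hand": 30},{"dx": -13,"dy": -10.3,"dz": -1.95,"wx": 0,"wy": 0,"wz": -17.9,"hand": 30},{"dx": -13,"dy": -10.3,"dz": -1.95,"wx": 0,"wy": 0,"wz": -17.9,"hand": 30},{"dx": -13,"dy": -10.3,"dz": -1.95,"wx": 0,"wy": 0,"wz": -17.9,"hand": 30},{"dx": -13,"dy": -10.3,"dz": -1.95,"wx": 0,"wy": 0,"wz": -17.9,"hand": 30},{"dx": -13,"dy": -10.3,"dz": -1.95,"wx": 0,"wy": 0,"wz": -17.9,"hand": 30},{"dx": -13,"dy": -10.3,"dz": -1.95,"wx": 0,"wy": 0,"wz": -17.9,"hand": 30},{"dx": -13,"dy": -10.3,"dz": -1.95,"wx": 0,"wy": 0,"wz": -17.9,"hand": 30},{"dx": -13,"dy": -10.3,"dz": -1.95,"wx": 0,"wy": 0,"wz": -17.9,"hand": 30},{"dx": -13,"dy": -10.3,"dz": -1.95,"wx": 0,"wy": 0,"wz": -17.9,"hand": 30},{"dx": -13,"dy": -10.3,"dz": -1.95,"wx": 0,"wy": 0,"wz": -17.9,"hand": 30},{"dx": -13,"dy": -10.3,"dz": -1.95,"wx": 0,"wy": 0,"wz": -17.9,"hand": 30},{"dx": -13,"dy": -10.3,"dz": -1.95,"wx": 0,"wy": 0,"wz": -17.9,"hand": 30},{"dx": -13,"dy": -10.3,"dz": -1.95,"wx": 0,"wy": 0,"wz": -17.9,"hand": 30},{"dx": -13,"dy": -10.3,"dz": -1.95,"wx": 0,"wy": 0,"wz": -17.9,"hand": 30},{"dx": -13,"dy": -10.3,"dz": -1.95,"wx": 0,"wy": 0,"wz": -17.9,"hand": 30},{"dx": -13,"dy": -10.3,"dz": -1.95,"wx": 0,"wy": 0,"wz": -17.9,"hand": 30}]'

```text
clock: 3.05
eef_pos: [0.6018, -0.193, 0.3398]
tool_rot: [-0.586, 0.81, -0.0, 0.0]
ft_force: [1.0, -0.2, 0.6]
grip_width: 0.03
grasp_force: 0.0
```

Run:
```python
from h import *
st(); o=bot.get_obs(); a=snap("wrist","pics/w2.png")
from fit import pts
p=[.6531,-.0992,.1113,1.1385,.0149]
P=pts(p)
print(wproj(P,o).round(0).tolist(),wproj([[.468,-.289,.15],[.468,-.289,0]],o))
a=-1.89
print(goto(p[0]+.120*np.cos(a),p[1]+.120*np.sin(a),.34,a))
```

```text
3.05 [ 0.6018 -0.193   0.3398] head 4.3946 tilt [0.0005 0.    ] F [ 1.02 -0.23  0.58] w 0.03 0.0 q [-0.31  0.52  0.67  1.72  0.   -1.56]
[[442.0, 294.0], [169.0, 290.0], [299.0, 152.0], [306.0, 386.0], [302.0, 297.0], [310.0, 218.0], [382.0, 186.0]] [[415.70001615  51.98265753]
 [386.7730413   65.57916939]]
{'dx': 0.19, 'dy': -0.28, 'dz': -0.11, 'wx': 0.02, 'wy': -0.04, 'wz': -0.05}
```

View pics/w2.png

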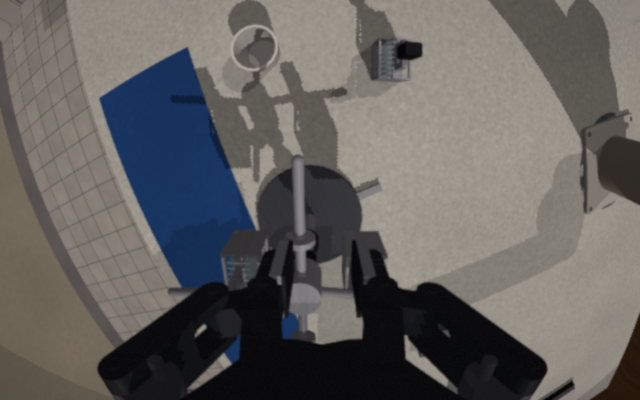

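The wrist view shows the branch tip at (298,157), the tab end at (381,185), the foot centred near (310,214) and the grip top at (412,48). All of this agrees with the fit. I'll refine it and then straddle the branch.

Run:
```python
from fit import *
c=lambda L,o:np.array(L)/4+o
t=dict(left=(50,170),right=(427,297),up=(299,52),down=(177,418))
s=dict(left=(168,202),right=(336,64),up=(98,99),down=(428,158))
order=["down","up","right","left"]
T=c([t[k] for k in order]+[(237,236),(213,297),(232,441)],[295,105])
S=c([s[k] for k in order]+[(258,134),(267,382),(421,378)],[230,130])
o=bot.get_obs(); W=np.array([(298,157.5),(309.5,214),(381,185)])
f=lambda p:np.r_[(proj("top",pts(p))-T).ravel(),(proj("side",pts(p))-S).ravel(),(wproj(pts(p),o)[[2,5,6]]-W).ravel()]
r=least_squares(f,[.655,-.1,0,1.5,0],loss="soft_l1"); print(r.x.round(4),r.cost); print(f(r.x).reshape(-1,2)[-3:].round(1))
p=r.x; a=p[2]+p[3]+np.pi
print(a,goto(p[0]+.120*np.cos(a),p[1]+.120*np.sin(a),.216,a))
```

```text
[ 0.655  -0.1024  0.1637  1.0986  0.0129] 24.8038414693122
[[1.1 0.1]
 [2.  8. ]
 [0.9 0.6]]
4.403915376819706 {'dx': 0.22, 'dy': -0.36, 'dz': 2.37, 'wx': 0.02, 'wy': -0.04, 'wz': -0.17}
```

Emit:
drive_tool --rows '[{"dx": 0.2,"dy": -0.35,"dz": 0,"wx": 0,"wy": 0,"wz": -0.1,"hand": 45},{"dx": 0.2,"dy": -0.35,"dz": 0,"wx": 0,"wy": 0,"wz": -0.1,"hand": 45},{"dx": 0.2,"dy": -0.35,"dz": 0,"wx": 0,"wy": 0,"wz": -0.1,"hand": 45},{"dx": 0.2,"dy": -0.35,"dz": 0.6,"wx": 0,"wy": 0,"wz": -0.1,"hand": 45},{"dx": 0.2,"dy": -0.35,"dz": 1.2,"wx": 0,"wy": 0,"wz": -0.1,"hand": 45},{"dx": 0.2,"dy": -0.35,"dz": 1.8,"wx": 0,"wy": 0,"wz": -0.1,"hand": 45},{"dx": 0.2,"dy": -0.35,"dz": 2.1,"wx": 0,"wy": 0,"wz": -0.1,"hand": 45},{"dx": 0.2,"dy": -0.35,"dz": 2.35,"wx": 0,"wy": 0,"wz": -0.1,"hand": 45},{"dx": 0.2,"dy": -0.35,"dz": 2.35,"wx": 0,"wy": 0,"wz": -0.1,"hand": 45},{"dx": 0.2,"dy": -0.35,"dz": 2.35,"wx": 0,"wy": 0,"wz": -0.1,"hand": 20},{"dx": 0.2,"dy": -0.35,"dz": 2.35,"wx": 0,"wy": 0,"wz": -0.1,"hand": 20},{"dx": 0.2,"dy": -0.35,"dz": 2.35,"wx": 0,"wy": 0,"wz": -0.1,"hand": 20}]'

```text
clock: 4.3
eef_pos: [0.615, -0.206, 0.2239]
tool_rot: [-0.59, 0.807, -0.001, 0.001]
ft_force: [0.3, -0.7, 1.1]
grip_width: 0.02
grasp_force: 0.0
```

Run:
```python
from h import *
st(); o=bot.get_obs(); 
for p in ([.655,-.1024,.1637],[.6531,-.0992,.1113]):
  a=np.pi+p[2]
  # arc rows: headings from current to final, r=.12
  X=R.from_quat(o["tool_rot"]).as_matrix(); h0=np.arctan2(X[1,0],X[0,0])%6.2832
  for k in np.linspace(0,1,9)[1:]:
    h=h0+(a-h0)*k; print(round(k,2),goto(p[0]+.12*np.cos(h),p[1]+.12*np.sin(h),o["eef_pos"][2],h,o))
```

```text
4.3 [ 0.615  -0.206   0.2239] head 4.4039 tilt [ 0.0025 -0.0008] F [ 0.26 -0.68  1.06] w 0.02 0.0 q [-0.32  0.55  0.42  1.44  0.   -1.59]
0.12 {'dx': 0.16, 'dy': 0.2, 'dz': -0.0, 'wx': -0.03, 'wy': 0.0, 'wz': 1.57}
0.25 {'dx': 0.09, 'dy': 0.52, 'dz': -0.0, 'wx': -0.03, 'wy': 0.0, 'wz': 3.15}
0.38 {'dx': -0.02, 'dy': 0.83, 'dz': -0.0, 'wx': -0.03, 'wy': 0.01, 'wz': 4.72}
0.5 {'dx': -0.17, 'dy': 1.12, 'dz': -0.0, 'wx': -0.03, 'wy': 0.01, 'wz': 6.29}
0.62 {'dx': -0.36, 'dy': 1.39, 'dz': -0.0, 'wx': -0.03, 'wy': 0.01, 'wz': 7.87}
0.75 {'dx': -0.59, 'dy': 1.63, 'dz': -0.0, 'wx': -0.03, 'wy': 0.01, 'wz': 9.44}
0.88 {'dx': -0.84, 'dy': 1.84, 'dz': -0.0, 'wx': -0.03, 'wy': 0.01, 'wz': 11.02}
1.0 {'dx': -1.12, 'dy': 2.0, 'dz': -0.01, 'wx': -0.03, 'wy': 0.02, 'wz': 12.59}
0.12 {'dx': 0.11, 'dy': 0.27, 'dz': -0.0, 'wx': -0.03, 'wy': 0.0, 'wz': 1.65}
0.25 {'dx': 0.04, 'dy': 0.6, 'dz': -0.0, 'wx': -0.03, 'wy': 0.0, 'wz': 3.3}
0.38 {'dx': -0.09, 'dy': 0.93, 'dz': -0.0, 'wx': -0.03, 'wy': 0.01, 'wz': 4.95}
0.5 {'dx': -0.25, 'dy': 1.23, 'dz': -0.0, 'wx': -0.03, 'wy': 0.01, 'wz': 6.59}
0.62 {'dx': -0.46, 'dy': 1.5, 'dz': -0.0, 'wx': -0.03, 'wy': 0.01, 'wz': 8.24}
0.75 {'dx': -0.71, 'dy': 1.75, 'dz': -0.0, 'wx': -0.03, 'wy': 0.01, 'wz': 9.89}
0.88 {'dx': -0.98, 'dy': 1.95, 'dz': -0.01, 'wx': -0.03, 'wy': 0.01, 'wz': 11.54}
1.0 {'dx': -1.29, 'dy': 2.11, 'dz': -0.01, 'wx': -0.03, 'wy': 0.02, 'wz': 13.19}
```

Emit:
drive_tool --rows '[{"dx": 0.17,"dy": 0.1,"dz": 0.15,"wx": 0,"wy": 0,"wz": 0.8,"hand": 20},{"dx": 0.14,"dy": 0.24,"dz": 0.15,"wx": 0,"wy": 0,"wz": 1.6,"hand": 20},{"dx": 0.11,"dy": 0.4,"dz": 0.15,"wx": 0,"wy": 0,"wz": 2.4,"hand": 20},{"dx": 0.07,"dy": 0.56,"dz": 0.15,"wx": 0,"wy": 0,"wz": 3.2,"hand": 20},{"dx": 0.02,"dy": 0.72,"dz": 0.15,"wx": 0,"wy": 0,"wz": 4.0,"hand": 20},{"dx": -0.05,"dy": 0.88,"dz": 0.15,"wx": 0,"wy": 0,"wz": 4.8,"hand": 20},{"dx": -0.13,"dy": 1.03,"dz": 0.15,"wx": 0,"wy": 0,"wz": 5.6,"hand": 20},{"dx": -0.21,"dy": 1.17,"dz": 0.15,"wx": 0,"wy": 0,"wz": 6.4,"hand": 20},{"dx": -0.31,"dy": 1.31,"dz": 0.15,"wx": 0,"wy": 0,"wz": 7.2,"hand": 20},{"dx": -0.42,"dy": 1.44,"dz": 0.15,"wx": 0,"wy": 0,"wz": 8.0,"hand": 20},{"dx": -0.53,"dy": 1.57,"dz": 0.15,"wx": 0,"wy": 0,"wz": 8.8,"hand": 20},{"dx": -0.65,"dy": 1.69,"dz": 0.15,"wx": 0,"wy": 0,"wz": 9.6,"hand": 20},{"dx": -0.78,"dy": 1.8,"dz": 0.15,"wx": 0,"wy": 0,"wz": 10.4,"hand": 20},{"dx": -0.92,"dy": 1.9,"dz": 0.15,"wx": 0,"wy": 0,"wz": 11.2,"hand": 20},{"dx": -1.06,"dy": 1.98,"dz": 0.15,"wx": 0,"wy": 0,"wz": 12.0,"hand": 20},{"dx": -1.2,"dy": 2.05,"dz": 0.15,"wx": 0,"wy": 0,"wz": 12.8,"hand": 20},{"dx": -1.2,"dy": 2.05,"dz": 0.15,"wx": 0,"wy": 0,"wz": 12.8,"hand": 20},{"dx": -1.2,"dy": 2.05,"dz": 0.15,"wx": 0,"wy": 0,"wz": 12.8,"hand": 20}]'

```text
clock: 6.1
eef_pos: [0.5355, -0.1177, 0.2154]
tool_rot: [-0.073, 0.997, -0.0, 0.001]
ft_force: [0.4, -0.7, 0.1]
grip_width: 0.0199
grasp_force: 0.0
```

Run:
```python
from h import *
from fit import pts
st(); o=bot.get_obs(); a=snap("wrist","pics/w3.png")
for p in ([.655,-.1024,.1637,0,.013],[.6531,-.0992,.1113,0,.015]): print(wproj(pts(p),o)[[2,4,5,6]].round(0).tolist())
print(wproj([.468,-.289,.15],o))
```

```text
6.1 [ 0.5355 -0.1177  0.2154] head 3.2883 tilt [ 0.0014 -0.    ] F [ 0.38 -0.66  0.12] w 0.0199 0.0 q [-0.22  0.35  0.08  1.3   0.   -0.36]
[[314.0, 234.0], [320.0, 411.0], [321.0, 266.0], [319.0, 167.0]]
[[339.0, 233.0], [325.0, 413.0], [324.0, 265.0], [328.0, 165.0]]
[[107.30350936  96.87957398]]
```

View pics/w3.png

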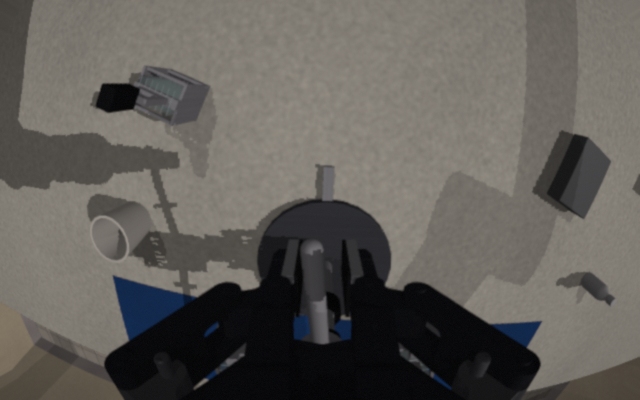

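The lined-up branch runs from its tip at (313,248) to about (320,340). The tab's end is at (326,167), and the foot spans columns 257–391 with its top at row 199. The branch is slightly to the left of the tab line, so I'll fit again.

```bash
cat > fit2.py <<'E'
from fit import *
import sys
th=np.linspace(0,2*np.pi,180)
def foot(p,o,z=.015):
    C=np.c_[p[0]+.085*np.cos(th),p[1]+.085*np.sin(th),0*th+z]; w=wproj(C,o); return [w[:,0].min(),w[:,0].max(),w[:,1].min()]
def rod(p,o,r):
    a=np.pi+p[2]+p[3]; return [p[0]+r*np.cos(a),p[1]+r*np.sin(a),.2+.14*(r-.068)+p[4]]
E
python3 - <<'E'
from fit2 import *
c=lambda L,o:np.array(L)/4+o
T=c([(237,236),(232,441)],[295,105]); S=c([(258,134),(421,378)],[230,130])
o=bot.get_obs()
def f(p):
    P=pts(p); w=wproj(P,o)
    e=[w[6]-[325.5,167],np.array(foot(p,o))-[257.5,391,199.5]]
    tip=wproj([rod(p,o,.137)],o)[0]-[313,247]
    mid=wproj([rod(p,o,.10)],o)[0]; mid=[mid[0]-(313+7*(mid[1]-247)/93)]
    return np.r_[e[0],e[1],tip,mid,.7*(proj("top",P)[[4,6]]-T).ravel(),.7*(proj("side",P)[[4,6]]-S).ravel()]
r=least_squares(f,[.655,-.1,.12,0,0.01]); print(r.x.round(4),r.cost); print(f(r.x).round(1))
# camera check of top/side now
E
```

```text
[ 0.6538 -0.0986  0.1362  0.0604  0.017 ] 4.448658628126011
[ 0.2 -0.9 -1.3  1.3  1.5 -0.2 -0.2  0.3 -0.  -0.5  0.3  0.2 -0.2 -0.7
 -0.1 -1.1]
```

Run:
```python
from h import *
print(goto(.5359,-.1148,.2155,np.pi+.1362))
```

```text
{'dx': -0.02, 'dy': 0.06, 'dz': -0.0, 'wx': -0.0, 'wy': 0.01, 'wz': 0.11}
```

Emit:
drive_tool --rows '[{"dx": 0,"dy": 0.06,"dz": 0,"wx": 0,"wy": 0,"wz": 0.11,"hand": 20},{"dx": 0,"dy": 0.06,"dz": 0,"wx": 0,"wy": 0,"wz": 0.11,"hand": 12},{"dx": 0,"dy": 0.06,"dz": 0,"wx": 0,"wy": 0,"wz": 0.11,"hand": 9.5},{"dx": 0,"dy": 0.06,"dz": 0,"wx": 0,"wy": 0,"wz": 0.11,"hand": 9.5},{"dx": 0,"dy": 0.06,"dz": 0,"wx": 0,"wy": 0,"wz": 0.11,"hand": 9.5},{"dx": 0,"dy": 0.06,"dz": 0,"wx": 0,"wy": 0,"wz": 0.11,"hand": 9.5}]'

```text
clock: 6.75
eef_pos: [0.5348, -0.1149, 0.215]
tool_rot: [-0.068, 0.998, -0.0, 0.0]
ft_force: [-0.1, -2.6, 1.9]
grip_width: 0.0095
grasp_force: 7.0
```

```bash
cat >> fit2.py <<'E'
def cen(p,u): pass
E
python3 - <<'E'
from fit2 import *
st(); o=bot.get_obs(); im=snap("wrist","pics/w4.png")
p=[.6538,-.0986,.1362,0,.017]
print(wproj([rod(p,o,.137),rod(p,o,.125),pts(p)[6]],o).round(1))
g=cv2.cvtColor(im,cv2.COLOR_RGB2GRAY)
for v in (172,185,195,250,256,262,270,280): print(v,g[v,295:350:1].tolist() if v in(185,256,270) else "")
E
```

```text
6.75 [ 0.5348 -0.1149  0.215 ] head 3.2769 tilt [ 0.0004 -0.0002] F [-0.08 -2.6   1.9 ] w 0.0095 7.0 q [-0.21  0.35  0.08  1.3  -0.   -0.35]
[[324.6 247.4]
 [324.5 269. ]
 [323.  166.5]]
172 
185 [128, 130, 131, 133, 135, 137, 137, 136, 135, 132, 130, 130, 130, 132, 133, 132, 129, 113, 91, 83, 83, 83, 82, 82, 85, 94, 102, 105, 104, 103, 103, 105, 104, 104, 103, 105, 114, 127, 134, 136, 136, 135, 134, 133, 133, 134, 136, 136, 135, 133, 132, 132, 132, 132, 133]
195 
250 
256 [12, 25, 44, 50, 51, 51, 51, 52, 51, 51, 51, 50, 43, 26, 18, 31, 44, 51, 55, 57, 59, 60, 61, 62, 63, 62, 62, 62, 61, 60, 60, 59, 61, 71, 80, 80, 75, 58, 34, 14, 12, 27, 45, 51, 50, 51, 50, 52, 51, 50, 50, 49, 42, 26, 14]
262 
270 [46, 50, 51, 51, 50, 52, 50, 51, 50, 51, 49, 41, 22, 10, 7, 11, 28, 40, 47, 50, 55, 59, 59, 60, 60, 61, 60, 59, 59, 59, 58, 58, 56, 56, 55, 53, 50, 45, 29, 12, 8, 10, 23, 43, 49, 51, 50, 50, 51, 50, 50, 51, 50, 50, 44]
280
```

```bash
cat > meas.py <<'E'
from fit2 import *
def meas(im,o,ctop=None):
    g=cv2.cvtColor(im,cv2.COLOR_RGB2GRAY).astype(int)
    L=[]
    for v in range(206,250,2):
        row=g[v]; 
        l=[u for u in range(235,300) if row[u-1]>85>=row[u]]; r=[u for u in range(410,345,-1) if row[u+1]>85>=row[u]]
        if l: L.append(wonz(l[0]-.5,v,.015,o)[:2])
        if r: L.append(wonz(r[0]+.5,v,.015,o)[:2])
    L=np.array(L)
    f=lambda c:np.hypot(*(L-c).T)-.085
    r=least_squares(f,[.653,-.1],loss="soft_l1",f_scale=.001); print("foot centre",r.x.round(4),"rms mm",1e3*np.std(r.fun),len(L))
    ang=[]
    for v in range(172,196,3):
        row=g[v]; ok=[u for u in range(305,345) if 96<=row[u]<=114]
        u=np.median(ok); q=wonz(u,v,.009,o)[:2]-r.x; ang.append(np.arctan2(-q[1],-q[0]))
    print("yaw",np.round(ang,3)); return r.x,np.median(ang)
E
python3 - <<'E'
from meas import *
o=bot.get_obs(); im=cv2.imread("pics/w4.png")[:,:,::-1]
c,y=meas(im,o)
t=o["eef_pos"][:2]-c; print("tcp ang",np.arctan2(-t[1],-t[0]),np.hypot(*t))
for v in (262,270,280): 
    q=wonz(321.7,v,.225,o)[:2]-c; print(np.arctan2(-q[1],-q[0]),np.hypot(*q))
E
```

```text
foot centre [ 0.6473 -0.1056] rms mm 1.6832709937958672 43
yaw [0.057 0.043 0.046 0.048 0.045 0.047 0.044 0.027]
tcp ang 0.08288720597705786 0.11292277622549714
0.09691895205176246 0.12142473616168292
0.09553553235602968 0.117190047680065
0.09358725439498095 0.1117024152559747
```

```bash
cat > meas.py <<'E'
from fit2 import *
th=np.linspace(0,2*np.pi,120)
def hull(c,o):
    C=np.vstack([np.c_[c[0]+.085*np.cos(th),c[1]+.085*np.sin(th),0*th+z] for z in(0,.015)])
    return cv2.convexHull(wproj(C,o).astype(np.float32))
def meas(im,o,show=True):
    g=cv2.GaussianBlur(cv2.cvtColor(im,cv2.COLOR_RGB2GRAY),(3,3),0).astype(float)
    pts_=[];th_=70
    for v in range(206,262,2):
        row=g[v]
        for rng in (range(235,300),range(410,345,-1)):
            for u in rng:
                s=1 if rng.step==1 else -1
                if row[u]>th_>=row[u+s]: pts_.append((u+s*(row[u]-th_)/(row[u]-row[u+s]),v)); break
    for u in list(range(285,312,3))+list(range(338,365,3)):
        for v in range(185,240):
            if g[v,u]>th_>=g[v+1,u]: pts_.append((u,v+(g[v,u]-th_)/(g[v,u]-g[v+1,u]))); break
    f=lambda c:[cv2.pointPolygonTest(hull(c,o),(float(a),float(b)),True) for a,b in pts_]
    r=least_squares(f,[.653,-.1],loss="soft_l1",diff_step=1e-3)
    R_=np.array(r.fun); P=np.array(pts_)
    print("foot",r.x.round(4)); 
    if show: print(np.c_[P,R_].round(1)[::4].tolist())
    ang=[]
    for v in range(172,193,3):
        u=np.median([u for u in range(305,345) if 96<=g[v,u]<=112]); q=wonz(u,v,.009,o)[:2]-r.x; ang.append(np.arctan2(-q[1],-q[0]))
    print("yaw",np.round(ang,3)); return r.x,np.median(ang)
E
python3 - <<'E'
from meas import *
o=bot.get_obs(); im=cv2.imread("pics/w4.png")[:,:,::-1]
c,y=meas(im,o)
for v in (262,270,280): 
    q=wonz(321.7,v,.225,o)[:2]-c; print(np.arctan2(-q[1],-q[0]),np.hypot(*q))
E
```

```text
foot [ 0.6557 -0.1001]
[[288.8, 206.0, -0.2], [281.2, 210.0, -0.5], [276.2, 214.0, -0.2], [272.1, 218.0, 0.0], [268.1, 222.0, -0.3], [265.4, 226.0, 0.0], [263.2, 230.0, 0.3], [260.8, 234.0, 0.1], [259.1, 238.0, 0.1], [257.2, 242.0, -0.0], [256.3, 246.0, 0.4], [255.2, 250.0, 0.4], [254.6, 254.0, 0.4], [254.5, 258.0, 0.8], [285.0, 208.2, -0.0], [297.0, 202.3, -0.4], [309.0, 199.3, -0.4], [347.0, 203.6, 0.5], [359.0, 209.0, 0.2]]
yaw [0.098 0.092 0.091 0.095 0.098 0.097 0.096]
0.13252092135918253 0.130364090476672
0.13243144875743745 0.12612620320200887
0.1323067245256611 0.12063406688439138
```

Emit:
drive_tool --rows '[{"dx": 0,"dy": 0.04,"dz": 0,"wx": 0,"wy": 0,"wz": 0.2,"hand": 10},{"dx": 0,"dy": 0.085,"dz": 0,"wx": 0,"wy": 0,"wz": 0.4,"hand": 9.5},{"dx": 0,"dy": 0.085,"dz": 0,"wx": 0,"wy": 0,"wz": 0.4,"hand": 9.5},{"dx": 0,"dy": 0.085,"dz": 0,"wx": 0,"wy": 0,"wz": 0.4,"hand": 9.5},{"dx": 0,"dy": 0.085,"dz": 0,"wx": 0,"wy": 0,"wz": 0.4,"hand": 9.5}]'

```text
clock: 7.3
eef_pos: [0.5342, -0.1101, 0.2149]
tool_rot: [-0.05, 0.999, 0.0, 0.0]
ft_force: [-0.4, -1.2, 3.5]
grip_width: 0.0095
grasp_force: 6.8
```

Run:
```python
from meas import *
st(); o=bot.get_obs(); im=snap("wrist","pics/w5.png")
c,y=meas(im,o,False)
g=cv2.cvtColor(im,cv2.COLOR_RGB2GRAY).astype(int)
print(g[262,300:345].tolist(),g[245,300:345].tolist())
for v in (250,262,270): 
    q=wonz(321.7,v,.225,o)[:2]-c; print(np.arctan2(-q[1],-q[0]),np.hypot(*q))
```

```text
7.3 [ 0.5342 -0.1101  0.2149] head 3.2424 tilt [0.0002 0.0007] F [-0.37 -1.23  3.52] w 0.0095 6.8 q [-0.2   0.34  0.07  1.3   0.   -0.3 ]
foot [ 0.6555 -0.1002]
yaw [0.099 0.094 0.093 0.093 0.093 0.098 0.098]
[49, 50, 49, 50, 51, 49, 46, 36, 19, 10, 18, 34, 48, 54, 55, 57, 58, 59, 60, 60, 60, 59, 59, 58, 59, 58, 56, 56, 56, 57, 54, 52, 46, 32, 14, 10, 18, 33, 45, 50, 50, 50, 51, 49, 50] [50, 50, 50, 51, 50, 51, 50, 50, 45, 27, 13, 23, 37, 48, 54, 57, 60, 65, 70, 73, 77, 80, 83, 84, 88, 90, 92, 92, 92, 91, 88, 79, 56, 30, 18, 29, 46, 50, 49, 50, 51, 51, 50, 51, 51]
0.09329786212895148 0.13650107124744215
0.09294901625460322 0.13038528565902865
0.092688321810369 0.12615355026054204
```

Emit:
drive_tool --rows '[{"dx": 0,"dy": 0,"dz": 0,"wx": 0,"wy": 0,"wz": 0,"hand": 24},{"dx": 0,"dy": 0,"dz": 0,"wx": 0,"wy": 0,"wz": 0,"hand": 24},{"dx": 0,"dy": 0,"dz": -0.4,"wx": 0,"wy": 0,"wz": 0,"hand": 24},{"dx": 0,"dy": 0,"dz": -0.8,"wx": 0,"wy": 0,"wz": 0,"hand": 10},{"dx": 0,"dy": 0,"dz": -0.8,"wx": 0,"wy": 0,"wz": 0,"hand": 0},{"dx": 0,"dy": 0,"dz": -0.8,"wx": 0,"wy": 0,"wz": 0,"hand": 0},{"dx": 0,"dy": 0,"dz": -0.8,"wx": 0,"wy": 0,"wz": 0,"hand": 0},{"dx": 0,"dy": 0,"dz": -0.7,"wx": 0,"wy": 0,"wz": 0,"hand": 0},{"dx": 0,"dy": 0,"dz": -0.6,"wx": 0,"wy": 0,"wz": 0,"hand": 0},{"dx": 0,"dy": 0,"dz": -0.6,"wx": 0,"wy": 0,"wz": 0,"hand": 0}]'

```text
clock: 8.35
eef_pos: [0.5335, -0.1104, 0.2432]
tool_rot: [-0.05, 0.999, 0.0, -0.001]
ft_force: [-0.4, 0.4, 0.4]
grip_width: -0.0
grasp_force: 0.0
```

Emit:
drive_tool --rows '[{"dx": 0,"dy": 0,"dz": 0.02,"wx": 0,"wy": 0,"wz": 0,"hand": 0},{"dx": 0,"dy": 0,"dz": 0.04,"wx": 0,"wy": 0,"wz": 0,"hand": 0},{"dx": 0,"dy": 0,"dz": 0.04,"wx": 0,"wy": 0,"wz": 0,"hand": 0}]'

```text
clock: 8.65
eef_pos: [0.5341, -0.1105, 0.2428]
tool_rot: [-0.05, 0.999, -0.0, -0.0]
ft_force: [-0.9, -0.3, -0.3]
grip_width: 0.0001
grasp_force: 0.1
```

Emit:
drive_tool --rows '[{"dx": 0,"dy": 0,"dz": 0.02,"wx": 0,"wy": 0,"wz": 0,"hand": 0},{"dx": 0,"dy": 0,"dz": 0.03,"wx": 0,"wy": 0,"wz": 0,"hand": 0},{"dx": 0,"dy": 0,"dz": 0.03,"wx": 0,"wy": 0,"wz": 0,"hand": 0}]'

```text
clock: 8.95
eef_pos: [0.5342, -0.1106, 0.2423]
tool_rot: [-0.05, 0.999, -0.0, 0.001]
ft_force: [-1.6, 0.3, 4.6]
grip_width: 0.0002
grasp_force: 2.2
```

Emit:
drive_tool --rows '[{"dx": 0,"dy": 0,"dz": 0.02,"wx": 0,"wy": 0,"wz": 0,"hand": 0},{"dx": 0,"dy": 0,"dz": 0.03,"wx": 0,"wy": 0,"wz": 0,"hand": 0},{"dx": 0,"dy": 0,"dz": 0.03,"wx": 0,"wy": 0,"wz": 0,"hand": 0}]'

```text
clock: 9.25
eef_pos: [0.5342, -0.1106, 0.2421]
tool_rot: [-0.05, 0.999, -0.0, 0.001]
ft_force: [-4.1, 0.5, 10.2]
grip_width: -0.0001
grasp_force: 4.7
```

Emit:
drive_tool --rows '[{"dx": 0,"dy": 0,"dz": 0.02,"wx": 0,"wy": 0,"wz": 0,"hand": 0},{"dx": 0,"dy": 0,"dz": 0.03,"wx": 0,"wy": 0,"wz": 0,"hand": 0},{"dx": 0,"dy": 0,"dz": 0.03,"wx": 0,"wy": 0,"wz": 0,"hand": 0}]'

```text
clock: 9.55
eef_pos: [0.5342, -0.1106, 0.2418]
tool_rot: [-0.05, 0.999, -0.001, 0.002]
ft_force: [-5.4, 1.3, 15.5]
grip_width: 0.0
grasp_force: 7.3
```

The branch top contact is at about TCP z = 0.2424, so the height offset is about +17 mm, which matches the camera fit. Next is the carrier.

Run:
```python
from h import *
print(goto(.535,-.29,.28,2.95))
```

```text
{'dx': 0.34, 'dy': -3.57, 'dz': -0.76, 'wx': -0.01, 'wy': 0.04, 'wz': 3.35}
```

Emit:
drive_tool --rows '[{"dx": 0,"dy": 0,"dz": -0.5,"wx": 0,"wy": 0,"wz": 0,"hand": 0},{"dx": 0,"dy": 0,"dz": -0.85,"wx": 0,"wy": 0,"wz": 0,"hand": 40},{"dx": 0.35,"dy": -3.6,"dz": -0.85,"wx": 0,"wy": 0,"wz": 3.35,"hand": 50},{"dx": 0.35,"dy": -3.6,"dz": -0.85,"wx": 0,"wy": 0,"wz": 3.35,"hand": 50},{"dx": 0.35,"dy": -3.6,"dz": -0.85,"wx": 0,"wy": 0,"wz": 3.35,"hand": 50},{"dx": 0.35,"dy": -3.6,"dz": -0.85,"wx": 0,"wy": 0,"wz": 3.35,"hand": 50},{"dx": 0.35,"dy": -3.6,"dz": -0.85,"wx": 0,"wy": 0,"wz": 3.35,"hand": 50},{"dx": 0.35,"dy": -3.6,"dz": -0.85,"wx": 0,"wy": 0,"wz": 3.35,"hand": 50},{"dx": 0.35,"dy": -3.6,"dz": -0.85,"wx": 0,"wy": 0,"wz": 3.35,"hand": 50}]'

```text
clock: 10.45
eef_pos: [0.5348, -0.2905, 0.2807]
tool_rot: [0.095, 0.995, 0.0, -0.0]
ft_force: [0.4, -0.2, 1.3]
grip_width: 0.0496
grasp_force: 0.0
```

Run:
```python
from h import *
st(); o=bot.get_obs(); im=snap("wrist","pics/w6.png")
print(wproj([[.468,-.289,.15],[.468,-.289,0]],o).round(0).tolist())
cv2.imwrite("pics/w6c.png",cv2.resize(im[100:300,200:460,::-1],None,fx=3,fy=3,interpolation=2))
```

```text
10.45 [ 0.5348 -0.2905  0.2807] head 2.9506 tilt [-0.0003  0.0006] F [ 0.45 -0.19  1.33] w 0.0496 0.0 q [-0.5   0.46  0.41  1.53  0.   -0.31]
[[310.0, 114.0], [314.0, 108.0]]
```

View pics/w6c.png

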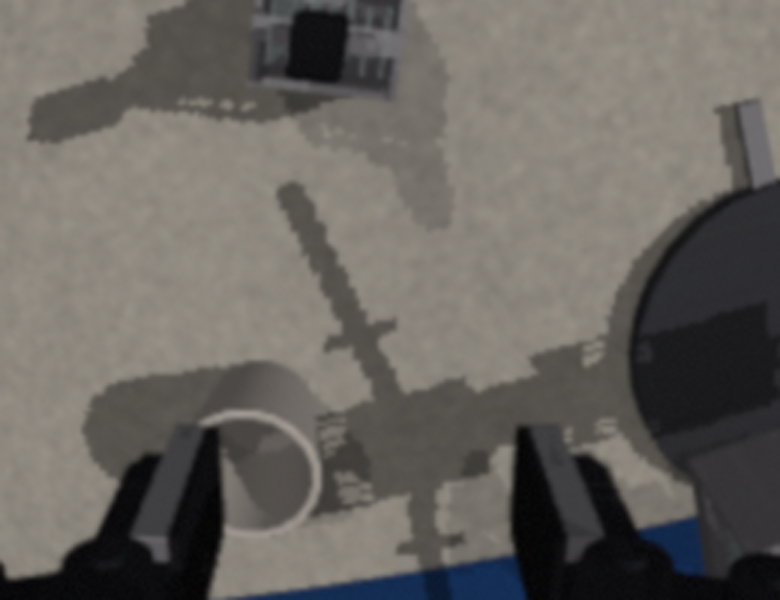

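The carrier's black grip is centred near full-image (306,116). The basket edge runs from (283,127) to (333,133), so it is turned slightly relative to the tool.

Run:
```python
from h import *
o=bot.get_obs(); im=cv2.imread("pics/w6.png"); g=cv2.cvtColor(im,cv2.COLOR_BGR2GRAY)
m=(g<45).astype(np.uint8); m[:90]=0;m[150:]=0;m[:,:270]=0;m[:,345:]=0
k=max(cv2.findContours(m,0,1)[0],key=cv2.contourArea); print(cv2.minAreaRect(k),cv2.boundingRect(k))
W=np.array([wonz(*q[0],.15,o)[:2] for q in k]); r=cv2.minAreaRect((W*1000).astype(np.float32)); print(r)
# basket near edge at z .071
A=wonz(200+250/3,100+82/3,.071,o);B=wonz(200+395/3,100+99/3,.071,o);print(A,B,np.hypot(*(A-B)[:2]),np.arctan2(*(-(B-A)[:2][::1]*[1,-1])))
d=(B-A)[:2]; print("y axis ang",np.arctan2(d[1],d[0]))
```

```text
((304.7069396972656, 115.01725769042969), (20.180051803588867, 23.50187110900879), 4.763641834259033) (294, 103, 22, 25)
((468.44140625, -293.1812744140625), (17.005695343017578, 19.929458618164062), 73.77325439453125)
[ 0.48024898 -0.32401536  0.071     ] [ 0.49684258 -0.27304462  0.071     ] 0.053603770963357326 -0.31473051581057304
y axis ang 1.2560658109843237
```

Run:
```python
from h import *
print(goto(.4684,-.292,.131,2.85))
```

```text
{'dx': 1.3, 'dy': -0.29, 'dz': 3.0, 'wx': 0.0, 'wy': -0.0, 'wz': 1.16}
```

Emit:
drive_tool --rows '[{"dx": 0.7,"dy": -0.15,"dz": 0,"wx": 0,"wy": 0,"wz": 1.15,"hand": 50},{"dx": 1.3,"dy": -0.29,"dz": 0,"wx": 0,"wy": 0,"wz": 1.15,"hand": 50},{"dx": 1.3,"dy": -0.29,"dz": 0.5,"wx": 0,"wy": 0,"wz": 1.15,"hand": 50},{"dx": 1.3,"dy": -0.29,"dz": 1.0,"wx": 0,"wy": 0,"wz": 1.15,"hand": 50},{"dx": 1.3,"dy": -0.29,"dz": 1.5,"wx": 0,"wy": 0,"wz": 1.15,"hand": 50},{"dx": 1.3,"dy": -0.29,"dz": 1.9,"wx": 0,"wy": 0,"wz": 1.15,"hand": 45},{"dx": 1.3,"dy": -0.29,"dz": 2.3,"wx": 0,"wy": 0,"wz": 1.15,"hand": 40},{"dx": 1.3,"dy": -0.29,"dz": 2.6,"wx": 0,"wy": 0,"wz": 1.15,"hand": 35},{"dx": 1.3,"dy": -0.29,"dz": 2.8,"wx": 0,"wy": 0,"wz": 1.15,"hand": 32},{"dx": 1.3,"dy": -0.29,"dz": 3.0,"wx": 0,"wy": 0,"wz": 1.15,"hand": 30},{"dx": 1.3,"dy": -0.29,"dz": 3.0,"wx": 0,"wy": 0,"wz": 1.15,"hand": 30},{"dx": 1.3,"dy": -0.29,"dz": 3.0,"wx": 0,"wy": 0,"wz": 1.15,"hand": 30}]'

```text
clock: 11.7
eef_pos: [0.4685, -0.2931, 0.1313]
tool_rot: [0.145, 0.989, -0.0, 0.0]
ft_force: [-0.4, -0.3, -0.1]
grip_width: 0.0297
grasp_force: 0.0
```

```bash
python3 -c "
from h import *
st()"
```

```text
11.7 [ 0.4685 -0.2931  0.1313] head 2.8499 tilt [ 0.0005 -0.0004] F [-0.39 -0.31 -0.09] w 0.0297 0.0 q [-0.56  0.41 -0.05  1.11 -0.   -0.27]
```

Emit:
drive_tool --rows '[{"dx": 0,"dy": 0,"dz": 0,"wx": 0,"wy": 0,"wz": 0,"hand": 20},{"dx": 0,"dy": 0,"dz": 0,"wx": 0,"wy": 0,"wz": 0,"hand": 16},{"dx": 0,"dy": 0,"dz": 0,"wx": 0,"wy": 0,"wz": 0,"hand": 10},{"dx": 0,"dy": 0,"dz": 0,"wx": 0,"wy": 0,"wz": 0,"hand": 5},{"dx": 0,"dy": 0,"dz": 0,"wx": 0,"wy": 0,"wz": 0,"hand": 0},{"dx": 0,"dy": 0,"dz": 0,"wx": 0,"wy": 0,"wz": 0,"hand": 0},{"dx": 0,"dy": 0,"dz": 0,"wx": 0,"wy": 0,"wz": 0,"hand": 0}]'

```text
clock: 12.4
eef_pos: [0.4687, -0.2933, 0.1317]
tool_rot: [0.146, 0.989, -0.0, 0.001]
ft_force: [0.6, 2.4, 6.1]
grip_width: 0.0148
grasp_force: 59.4
```

```bash
python3 -c "
from h import *
st()"
```

```text
12.4 [ 0.4687 -0.2933  0.1317] head 2.8494 tilt [ 0.0015 -0.0004] F [0.62 2.42 6.08] w 0.0148 59.4 q [-0.56  0.41 -0.05  1.11  0.   -0.27]
```

```bash
python3 -c "
from h import *
print(goto(.4662,-.1166,.2735,3.237))"
```

```text
{'dx': 1.06, 'dy': 3.37, 'dz': -2.84, 'wx': -0.0, 'wy': 0.02, 'wz': -4.44}
```

Emit:
drive_tool --rows '[{"dx": 0,"dy": 0,"dz": -0.1,"wx": 0,"wy": 0,"wz": 0,"hand": 0},{"dx": 0,"dy": 0,"dz": -0.3,"wx": 0,"wy": 0,"wz": 0,"hand": 0},{"dx": 0,"dy": 0,"dz": -0.7,"wx": 0,"wy": 0,"wz": 0,"hand": 0},{"dx": 0,"dy": 0,"dz": -1.2,"wx": 0,"wy": 0,"wz": 0,"hand": 0},{"dx": 0,"dy": 0,"dz": -1.7,"wx": 0,"wy": 0,"wz": 0,"hand": 0},{"dx": 0,"dy": 0,"dz": -2.2,"wx": 0,"wy": 0,"wz": 0,"hand": 0},{"dx": 0,"dy": 0,"dz": -2.6,"wx": 0,"wy": 0,"wz": 0,"hand": 0},{"dx": 0,"dy": 0,"dz": -2.8,"wx": 0,"wy": 0,"wz": 0,"hand": 0},{"dx": 0,"dy": 0,"dz": -2.84,"wx": 0,"wy": 0,"wz": 0,"hand": 0},{"dx": 0,"dy": 0,"dz": -2.84,"wx": 0,"wy": 0,"wz": 0,"hand": 0},{"dx": 0,"dy": 0,"dz": -2.84,"wx": 0,"wy": 0,"wz": 0,"hand": 0}]'

```text
clock: 13.5
eef_pos: [0.4676, -0.2929, 0.2713]
tool_rot: [0.146, 0.989, 0.001, -0.001]
ft_force: [-0.0, 0.2, -3.9]
grip_width: 0.0148
grasp_force: 58.8
```

```bash
python3 -c "
from h import *
st();print(goto(.4662,-.1166,.2735,3.237))"
```

```text
13.5 [ 0.4676 -0.2929  0.2713] head 2.8494 tilt [-0.0025  0.0015] F [-0.03  0.15 -3.92] w 0.0148 58.8 q [-0.56  0.34  0.21  1.45 -0.   -0.27]
{'dx': 1.04, 'dy': 3.37, 'dz': -0.04, 'wx': 0.01, 'wy': -0.03, 'wz': -4.44}
```

Emit:
drive_tool --rows '[{"dx": 0.3,"dy": 0.3,"dz": 0,"wx": 0,"wy": 0,"wz": -0.4,"hand": 0},{"dx": 0.5,"dy": 0.8,"dz": 0,"wx": 0,"wy": 0,"wz": -1.2,"hand": 0},{"dx": 0.7,"dy": 1.4,"dz": 0,"wx": 0,"wy": 0,"wz": -2.0,"hand": 0},{"dx": 0.9,"dy": 2.0,"dz": 0,"wx": 0,"wy": 0,"wz": -2.8,"hand": 0},{"dx": 1.04,"dy": 2.6,"dz": 0,"wx": 0,"wy": 0,"wz": -3.6,"hand": 0},{"dx": 1.04,"dy": 3.1,"dz": -0.02,"wx": 0,"wy": 0,"wz": -4.2,"hand": 0},{"dx": 1.04,"dy": 3.37,"dz": -0.04,"wx": 0,"wy": 0,"wz": -4.44,"hand": 0},{"dx": 1.04,"dy": 3.37,"dz": -0.04,"wx": 0,"wy": 0,"wz": -4.44,"hand": 0},{"dx": 1.04,"dy": 3.37,"dz": -0.04,"wx": 0,"wy": 0,"wz": -4.44,"hand": 0},{"dx": 1.04,"dy": 3.37,"dz": -0.04,"wx": 0,"wy": 0,"wz": -4.44,"hand": 0}]'

```text
clock: 14.5
eef_pos: [0.4667, -0.1178, 0.2744]
tool_rot: [-0.047, 0.999, -0.0, -0.0]
ft_force: [-1.2, 0.2, -3.0]
grip_width: 0.015
grasp_force: 59.0
```

Run:
```python
from h import *
st(); o=bot.get_obs()
r0=.1217; L=np.array([.5342,-.1101]); u=-np.array([np.cos(.0955),np.sin(.0955)])
for r in(.15,.13,.11,.09,.075): 
    P=L+u*(r-r0); print(r,goto(P[0],P[1],.2173+.141*(r-.068)+.0397,3.237,o))
b=snap("side","pics/s2.png")
P=[[*(L+u*(.137-r0)),.2173+.141*.069],[*(o["eef_pos"][:2]),o["eef_pos"][2]-.0397]]
print(proj("side",P).round(1))
cv2.imwrite("pics/s2c.png",cv2.resize(b[100:250,230:400,::-1],None,fx=4,fy=4,interpolation=2))
```

```text
14.5 [ 0.4667 -0.1178  0.2744] head 3.2353 tilt [-0.0009 -0.0004] F [-1.23  0.21 -2.96] w 0.015 59.0 q [-0.25  0.19  0.03  1.41 -0.   -0.34]
0.15 {'dx': -0.79, 'dy': 0.03, 'dz': 0.12, 'wx': -0.0, 'wy': -0.01, 'wz': -0.02}
0.13 {'dx': -1.19, 'dy': 0.03, 'dz': 0.17, 'wx': -0.0, 'wy': -0.01, 'wz': -0.02}
0.11 {'dx': -1.59, 'dy': 0.03, 'dz': 0.23, 'wx': -0.0, 'wy': -0.01, 'wz': -0.02}
0.09 {'dx': -1.99, 'dy': 0.03, 'dz': 0.29, 'wx': -0.0, 'wy': -0.01, 'wz': -0.02}
0.075 {'dx': -2.29, 'dy': 0.03, 'dz': 0.33, 'wx': -0.0, 'wy': -0.01, 'wz': -0.02}
[[339.4 161.5]
 [357.  158.9]]
```

View pics/s2c.png

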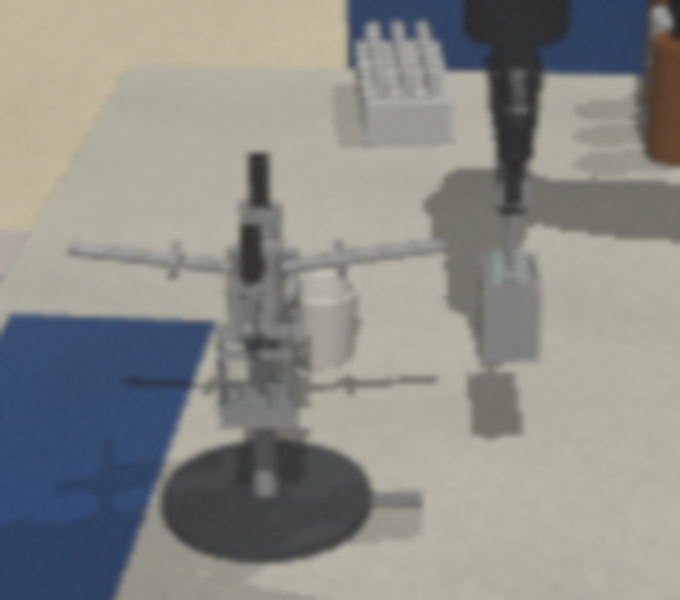

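The branch tip is at crop (440,246), exactly where predicted. The held carrier's plate is level with it, at about (508,236), so I'll thread it slowly.

Emit:
drive_tool --rows '[{"dx": -0.2,"dy": 0.03,"dz": 0.04,"wx": 0,"wy": 0,"wz": 0,"hand": 0},{"dx": -0.4,"dy": 0.03,"dz": 0.07,"wx": 0,"wy": 0,"wz": 0,"hand": 0},{"dx": -0.6,"dy": 0.03,"dz": 0.09,"wx": 0,"wy": 0,"wz": 0,"hand": 0},{"dx": -0.79,"dy": 0.03,"dz": 0.12,"wx": 0,"wy": 0,"wz": 0,"hand": 0},{"dx": -0.86,"dy": 0.03,"dz": 0.125,"wx": 0,"wy": 0,"wz": 0,"hand": 0},{"dx": -0.93,"dy": 0.03,"dz": 0.135,"wx": 0,"wy": 0,"wz": 0,"hand": 0},{"dx": -1.0,"dy": 0.03,"dz": 0.145,"wx": 0,"wy": 0,"wz": 0,"hand": 0},{"dx": -1.0,"dy": 0.03,"dz": 0.145,"wx": 0,"wy": 0,"wz": 0,"hand": 0},{"dx": -1.0,"dy": 0.03,"dz": 0.145,"wx": 0,"wy": 0,"wz": 0,"hand": 0}]'

```text
clock: 15.45
eef_pos: [0.5164, -0.1106, 0.2676]
tool_rot: [-0.048, 0.999, -0.0, -0.0]
ft_force: [-0.4, 0.1, -3.3]
grip_width: 0.0153
grasp_force: 59.0
```

```bash
cat > nxt.py <<'E'
from h import *
st(); o=bot.get_obs()
r0=.1217; L=np.array([.5342,-.1101]); u=-np.array([np.cos(.0955),np.sin(.0955)])
print("r",(o["eef_pos"][:2]-L)@u+r0,"lat",(o["eef_pos"][:2]-L)@[-u[1],u[0]])
for r in(.13,.12,.11,.09,.075,.07): 
    P=L+u*(r-r0); print(r,goto(P[0],P[1],.2173+.141*(r-.068)+.0397,3.237,o))
E
python3 nxt.py
```

```text
15.45 [ 0.5164 -0.1106  0.2676] head 3.2369 tilt [-0.0002 -0.    ] F [-0.4   0.14 -3.34] w 0.0153 59.0 q [-0.21  0.29  0.13  1.42 -0.   -0.31]
r 0.13946243506316638 lat -0.0011830037552840577
0.13 {'dx': -0.19, 'dy': -0.02, 'dz': 0.04, 'wx': 0.0, 'wy': -0.0, 'wz': -0.0}
0.12 {'dx': -0.39, 'dy': -0.02, 'dz': 0.07, 'wx': 0.0, 'wy': -0.0, 'wz': -0.0}
0.11 {'dx': -0.59, 'dy': -0.02, 'dz': 0.09, 'wx': 0.0, 'wy': -0.0, 'wz': -0.0}
0.09 {'dx': -0.99, 'dy': -0.02, 'dz': 0.15, 'wx': 0.0, 'wy': -0.0, 'wz': -0.0}
0.075 {'dx': -1.29, 'dy': -0.02, 'dz': 0.19, 'wx': 0.0, 'wy': -0.0, 'wz': -0.0}
0.07 {'dx': -1.39, 'dy': -0.02, 'dz': 0.21, 'wx': 0.0, 'wy': -0.0, 'wz': -0.0}
```

Emit:
drive_tool --rows '[{"dx": -0.08,"dy": -0.01,"dz": 0.02,"wx": 0,"wy": 0,"wz": 0,"hand": 0},{"dx": -0.16,"dy": -0.02,"dz": 0.035,"wx": 0,"wy": 0,"wz": 0,"hand": 0},{"dx": -0.24,"dy": -0.02,"dz": 0.045,"wx": 0,"wy": 0,"wz": 0,"hand": 0},{"dx": -0.32,"dy": -0.02,"dz": 0.055,"wx": 0,"wy": 0,"wz": 0,"hand": 0},{"dx": -0.4,"dy": -0.02,"dz": 0.065,"wx": 0,"wy": 0,"wz": 0,"hand": 0},{"dx": -0.4,"dy": -0.02,"dz": 0.065,"wx": 0,"wy": 0,"wz": 0,"hand": 0},{"dx": -0.4,"dy": -0.02,"dz": 0.065,"wx": 0,"wy": 0,"wz": 0,"hand": 0}]'

```text
clock: 16.15
eef_pos: [0.5366, -0.1097, 0.2642]
tool_rot: [-0.048, 0.999, 0.0, -0.0]
ft_force: [-0.6, -0.3, -2.9]
grip_width: 0.015
grasp_force: 59.0
```

```bash
python3 nxt.py
```

```text
16.15 [ 0.5366 -0.1097  0.2642] head 3.237 tilt [-0.0004  0.    ] F [-0.57 -0.3  -2.9 ] w 0.015 59.0 q [-0.2   0.33  0.18  1.42 -0.   -0.3 ]
r 0.11927676399378569 lat -0.00017660432117537042
0.13 {'dx': 0.21, 'dy': -0.0, 'dz': -0.03, 'wx': 0.0, 'wy': -0.0, 'wz': -0.0}
0.12 {'dx': 0.01, 'dy': -0.0, 'dz': -0.0, 'wx': 0.0, 'wy': -0.0, 'wz': -0.0}
0.11 {'dx': -0.19, 'dy': -0.0, 'dz': 0.02, 'wx': 0.0, 'wy': -0.0, 'wz': -0.0}
0.09 {'dx': -0.59, 'dy': -0.0, 'dz': 0.08, 'wx': 0.0, 'wy': -0.0, 'wz': -0.0}
0.075 {'dx': -0.89, 'dy': -0.0, 'dz': 0.12, 'wx': 0.0, 'wy': -0.0, 'wz': -0.0}
0.07 {'dx': -0.99, 'dy': -0.0, 'dz': 0.14, 'wx': 0.0, 'wy': -0.0, 'wz': -0.0}
```

Emit:
drive_tool --rows '[{"dx": -0.1,"dy": 0,"dz": 0.015,"wx": 0,"wy": 0,"wz": 0,"hand": 0},{"dx": -0.2,"dy": 0,"dz": 0.025,"wx": 0,"wy": 0,"wz": 0,"hand": 0},{"dx": -0.3,"dy": 0,"dz": 0.04,"wx": 0,"wy": 0,"wz": 0,"hand": 0},{"dx": -0.4,"dy": 0,"dz": 0.055,"wx": 0,"wy": 0,"wz": 0,"hand": 0},{"dx": -0.5,"dy": 0,"dz": 0.07,"wx": 0,"wy": 0,"wz": 0,"hand": 0},{"dx": -0.6,"dy": 0,"dz": 0.085,"wx": 0,"wy": 0,"wz": 0,"hand": 0},{"dx": -0.7,"dy": 0,"dz": 0.095,"wx": 0,"wy": 0,"wz": 0,"hand": 0},{"dx": -0.76,"dy": 0,"dz": 0.105,"wx": 0,"wy": 0,"wz": 0,"hand": 0},{"dx": -0.82,"dy": 0,"dz": 0.115,"wx": 0,"wy": 0,"wz": 0,"hand": 0},{"dx": -0.82,"dy": 0,"dz": 0.115,"wx": 0,"wy": 0,"wz": 0,"hand": 0},{"dx": -0.82,"dy": 0,"dz": 0.115,"wx": 0,"wy": 0,"wz": 0,"hand": 0}]'

```text
clock: 17.25
eef_pos: [0.5773, -0.1058, 0.2585]
tool_rot: [-0.048, 0.999, 0.0, -0.0]
ft_force: [-0.8, 0.6, -3.1]
grip_width: 0.0151
grasp_force: 59.0
```

```bash
python3 nxt.py
```

```text
17.25 [ 0.5773 -0.1058  0.2585] head 3.2369 tilt [-0.0003  0.    ] F [-0.84  0.58 -3.09] w 0.0151 59.0 q [-0.18  0.41  0.29  1.45 -0.   -0.28]
r 0.0783814017839646 lat -0.00013646276074754502
0.13 {'dx': 1.03, 'dy': -0.0, 'dz': -0.14, 'wx': 0.0, 'wy': -0.0, 'wz': -0.0}
0.12 {'dx': 0.83, 'dy': -0.0, 'dz': -0.12, 'wx': 0.0, 'wy': -0.0, 'wz': -0.0}
0.11 {'dx': 0.63, 'dy': -0.0, 'dz': -0.09, 'wx': 0.0, 'wy': -0.0, 'wz': -0.0}
0.09 {'dx': 0.23, 'dy': -0.0, 'dz': -0.03, 'wx': 0.0, 'wy': -0.0, 'wz': -0.0}
0.075 {'dx': -0.07, 'dy': -0.0, 'dz': 0.01, 'wx': 0.0, 'wy': -0.0, 'wz': -0.0}
0.07 {'dx': -0.17, 'dy': -0.0, 'dz': 0.02, 'wx': 0.0, 'wy': -0.0, 'wz': -0.0}
```

Emit:
drive_tool --rows '[{"dx": 0,"dy": 0,"dz": 0.015,"wx": 0,"wy": 0,"wz": 0,"hand": 0},{"dx": 0,"dy": 0,"dz": 0.03,"wx": 0,"wy": 0,"wz": 0,"hand": 0},{"dx": 0,"dy": 0,"dz": 0.045,"wx": 0,"wy": 0,"wz": 0,"hand": 0},{"dx": 0,"dy": 0,"dz": 0.055,"wx": 0,"wy": 0,"wz": 0,"hand": 0},{"dx": 0,"dy": 0,"dz": 0.055,"wx": 0,"wy": 0,"wz": 0,"hand": 0},{"dx": 0,"dy": 0,"dz": 0.055,"wx": 0,"wy": 0,"wz": 0,"hand": 0}]'

```text
clock: 17.85
eef_pos: [0.5773, -0.1059, 0.2563]
tool_rot: [-0.048, 0.999, -0.0, 0.0]
ft_force: [-2.4, -0.4, 0.9]
grip_width: 0.0151
grasp_force: 59.3
```

Emit:
drive_tool --rows '[{"dx": 0,"dy": 0,"dz": 0.01,"wx": 0,"wy": 0,"wz": 0,"hand": 0},{"dx": 0,"dy": 0,"dz": 0.02,"wx": 0,"wy": 0,"wz": 0,"hand": 0},{"dx": 0,"dy": 0,"dz": 0.02,"wx": 0,"wy": 0,"wz": 0,"hand": 0},{"dx": 0,"dy": 0,"dz": 0.02,"wx": 0,"wy": 0,"wz": 0,"hand": 0}]'

```text
clock: 18.25
eef_pos: [0.5774, -0.1059, 0.2561]
tool_rot: [-0.048, 0.999, -0.0, 0.001]
ft_force: [-3.0, 0.6, 5.0]
grip_width: 0.0147
grasp_force: 60.2
```

Emit:
drive_tool --rows '[{"dx": -0.03,"dy": 0,"dz": 0,"wx": 0,"wy": 0,"wz": 0,"hand": 0},{"dx": -0.06,"dy": 0,"dz": 0,"wx": 0,"wy": 0,"wz": 0,"hand": 0},{"dx": -0.09,"dy": 0,"dz": 0.003,"wx": 0,"wy": 0,"wz": 0,"hand": 0},{"dx": -0.12,"dy": 0,"dz": 0.006,"wx": 0,"wy": 0,"wz": 0,"hand": 0},{"dx": -0.15,"dy": 0,"dz": 0.01,"wx": 0,"wy": 0,"wz": 0,"hand": 0},{"dx": -0.17,"dy": 0,"dz": 0.01,"wx": 0,"wy": 0,"wz": 0,"hand": 0},{"dx": -0.17,"dy": 0,"dz": 0.01,"wx": 0,"wy": 0,"wz": 0,"hand": 0}]'

```text
clock: 18.95
eef_pos: [0.5864, -0.1052, 0.2548]
tool_rot: [-0.048, 0.999, -0.0, 0.001]
ft_force: [-1.6, -0.7, 4.8]
grip_width: 0.0151
grasp_force: 60.2
```

Emit:
drive_tool --rows '[{"dx": -0.015,"dy": 0,"dz": 0,"wx": 0,"wy": 0,"wz": 0,"hand": 0},{"dx": -0.03,"dy": 0,"dz": 0.002,"wx": 0,"wy": 0,"wz": 0,"hand": 0},{"dx": -0.03,"dy": 0,"dz": 0.002,"wx": 0,"wy": 0,"wz": 0,"hand": 0}]'

```text
clock: 19.25
eef_pos: [0.5867, -0.1052, 0.2548]
tool_rot: [-0.047, 0.999, -0.0, -0.0]
ft_force: [-4.6, -1.3, 7.2]
grip_width: 0.0151
grasp_force: 60.5
```

Emit:
drive_tool --rows '[{"dx": -0.01,"dy": 0,"dz": -0.015,"wx": 0,"wy": 0,"wz": 0,"hand": 0},{"dx": -0.02,"dy": 0,"dz": -0.025,"wx": 0,"wy": 0,"wz": 0,"hand": 0},{"dx": -0.03,"dy": 0,"dz": -0.025,"wx": 0,"wy": 0,"wz": 0,"hand": 0},{"dx": -0.03,"dy": 0,"dz": -0.025,"wx": 0,"wy": 0,"wz": 0,"hand": 0}]'

```text
clock: 19.65
eef_pos: [0.5872, -0.1051, 0.2548]
tool_rot: [-0.047, 0.999, -0.0, -0.002]
ft_force: [-7.3, -1.6, 4.5]
grip_width: 0.0151
grasp_force: 60.1
```

Emit:
drive_tool --rows '[{"dx": 0,"dy": 0,"dz": 0,"wx": 0,"wy": 0,"wz": 0,"hand": 0},{"dx": 0,"dy": 0,"dz": 0,"wx": 0,"wy": 0,"wz": 0,"hand": 0}]'

```text
clock: 19.85
eef_pos: [0.5871, -0.1051, 0.2548]
tool_rot: [-0.047, 0.999, -0.0, -0.002]
ft_force: [-6.1, -1.6, 4.1]
grip_width: 0.0151
grasp_force: 60.1
```

Emit:
drive_tool --rows '[{"dx": -0.015,"dy": 0,"dz": 0,"wx": 0,"wy": 0,"wz": 0,"hand": 0},{"dx": -0.03,"dy": 0,"dz": 0,"wx": 0,"wy": 0,"wz": 0,"hand": 0},{"dx": -0.03,"dy": 0,"dz": 0,"wx": 0,"wy": 0,"wz": 0,"hand": 0},{"dx": -0.03,"dy": 0,"dz": 0,"wx": 0,"wy": 0,"wz": 0,"hand": 0}]'

```text
clock: 20.25
eef_pos: [0.5875, -0.1051, 0.2549]
tool_rot: [-0.047, 0.999, -0.0, -0.003]
ft_force: [-8.8, -0.6, 6.2]
grip_width: 0.0152
grasp_force: 60.3
```

Emit:
drive_tool --rows '[{"dx": -0.01,"dy": 0,"dz": -0.005,"wx": 0,"wy": 0,"wz": 0,"hand": 0},{"dx": -0.01,"dy": 0,"dz": -0.005,"wx": 0,"wy": 0,"wz": 0,"hand": 0},{"dx": -0.01,"dy": 0,"dz": -0.005,"wx": 0,"wy": 0,"wz": 0,"hand": 0},{"dx": -0.01,"dy": 0,"dz": -0.005,"wx": 0,"wy": 0,"wz": 0,"hand": 0}]'

```text
clock: 20.65
eef_pos: [0.5876, -0.105, 0.2549]
tool_rot: [-0.047, 0.999, -0.0, -0.004]
ft_force: [-10.2, -1.5, 5.3]
grip_width: 0.0152
grasp_force: 60.3
```

Emit:
drive_tool --rows '[{"dx": 0,"dy": 0,"dz": 0,"wx": 0,"wy": 0,"wz": 0,"hand": 0},{"dx": 0,"dy": 0,"dz": 0,"wx": 0,"wy": 0,"wz": 0,"hand": 0},{"dx": 0,"dy": 0,"dz": 0,"wx": 0,"wy": 0,"wz": 0,"hand": 0},{"dx": 0,"dy": 0,"dz": 0,"wx": 0,"wy": 0,"wz": 0,"hand": 0}]'

```text
clock: 21.05
eef_pos: [0.5877, -0.1051, 0.2549]
tool_rot: [-0.047, 0.999, -0.0, -0.004]
ft_force: [-10.4, -1.1, 5.2]
grip_width: 0.0149
grasp_force: 60.3
```

```bash
python3 nxt.py
```

```text
21.05 [ 0.5877 -0.1051  0.2549] head 3.2361999999999997 tilt [-0.0075 -0.0008] F [-10.38  -1.11   5.16] w 0.0149 60.3 q [-0.18  0.44  0.32  1.46 -0.   -0.27]
r 0.06799296474839613 lat 7.624832195605743e-05
0.13 {'dx': 1.24, 'dy': 0.0, 'dz': -0.21, 'wx': -0.0, 'wy': -0.09, 'wz': -0.01}
0.12 {'dx': 1.04, 'dy': 0.0, 'dz': -0.18, 'wx': -0.0, 'wy': -0.09, 'wz': -0.01}
0.11 {'dx': 0.84, 'dy': 0.0, 'dz': -0.16, 'wx': -0.0, 'wy': -0.09, 'wz': -0.01}
0.09 {'dx': 0.44, 'dy': 0.0, 'dz': -0.1, 'wx': -0.0, 'wy': -0.09, 'wz': -0.01}
0.075 {'dx': 0.14, 'dy': 0.0, 'dz': -0.06, 'wx': -0.0, 'wy': -0.09, 'wz': -0.01}
0.07 {'dx': 0.04, 'dy': 0.0, 'dz': -0.05, 'wx': -0.0, 'wy': -0.09, 'wz': -0.01}
```

Emit:
drive_tool --rows '[{"dx": 0.025,"dy": 0,"dz": -0.01,"wx": 0,"wy": 0,"wz": 0,"hand": 0},{"dx": 0.05,"dy": 0,"dz": -0.02,"wx": 0,"wy": 0,"wz": 0,"hand": 0},{"dx": 0.05,"dy": 0,"dz": -0.02,"wx": 0,"wy": 0,"wz": 0,"hand": 0},{"dx": 0.05,"dy": 0,"dz": -0.02,"wx": 0,"wy": 0,"wz": 0,"hand": 0}]'

```text
clock: 21.45
eef_pos: [0.5871, -0.105, 0.2551]
tool_rot: [-0.047, 0.999, 0.0, -0.002]
ft_force: [-5.3, -1.7, -3.3]
grip_width: 0.0152
grasp_force: 59.0
```

Emit:
drive_tool --rows '[{"dx": 0,"dy": 0,"dz": 0,"wx": 0,"wy": 0,"wz": 0,"hand": 15},{"dx": 0,"dy": 0,"dz": 0,"wx": 0,"wy": 0,"wz": 0,"hand": 18},{"dx": 0,"dy": 0,"dz": 0,"wx": 0,"wy": 0,"wz": 0,"hand": 22},{"dx": 0,"dy": 0,"dz": 0,"wx": 0,"wy": 0,"wz": 0,"hand": 28},{"dx": 0,"dy": 0,"dz": 0,"wx": 0,"wy": 0,"wz": 0,"hand": 32},{"dx": 0,"dy": 0,"dz": 0,"wx": 0,"wy": 0,"wz": 0,"hand": 32}]'

```text
clock: 22.05
eef_pos: [0.5888, -0.1047, 0.2571]
tool_rot: [-0.048, 0.999, -0.0, 0.001]
ft_force: [-0.9, 0.5, 0.1]
grip_width: 0.0323
grasp_force: 0.0
```

```bash
python3 -c "
from h import *
st()
im=snap('wrist','pics/w7.png')"
```

```text
22.05 [ 0.5888 -0.1047  0.2571] head 3.2371 tilt [0.0012 0.    ] F [-0.93  0.49  0.06] w 0.0323 0.0 q [-0.18  0.43  0.32  1.45  0.   -0.27]
```

Released with no contact force. I'll retreat straight up, then back.

Emit:
drive_tool --rows '[{"dx": 0,"dy": 0,"dz": -0.2,"wx": 0,"wy": 0,"wz": 0,"hand": 32},{"dx": 0,"dy": 0,"dz": -0.5,"wx": 0,"wy": 0,"wz": 0,"hand": 32},{"dx": 0,"dy": 0,"dz": -0.9,"wx": 0,"wy": 0,"wz": 0,"hand": 32},{"dx": 0,"dy": 0,"dz": -1.3,"wx": 0,"wy": 0,"wz": 0,"hand": 32},{"dx": 0,"dy": 0,"dz": -1.7,"wx": 0,"wy": 0,"wz": 0,"hand": 32},{"dx": 0,"dy": 0,"dz": -1.9,"wx": 0,"wy": 0,"wz": 0,"hand": 32},{"dx": 1,"dy": 0,"dz": -1.9,"wx": 0,"wy": 0,"wz": 0,"hand": 32},{"dx": 2,"dy": 0,"dz": -1.9,"wx": 0,"wy": 0,"wz": 0,"hand": 32},{"dx": 2.4,"dy": 0,"dz": -1.9,"wx": 0,"wy": 0,"wz": 0,"hand": 32},{"dx": 2.4,"dy": 0,"dz": -1.9,"wx": 0,"wy": 0,"wz": 0,"hand": 32},{"dx": 2.4,"dy": 0,"dz": -1.9,"wx": 0,"wy": 0,"wz": 0,"hand": 32},{"dx": 2.4,"dy": 0,"dz": -1.9,"wx": 0,"wy": 0,"wz": 0,"hand": 32},{"dx": 2.4,"dy": 0,"dz": -1.9,"wx": 0,"wy": 0,"wz": 0,"hand": 32}]'

```text
clock: 23.4
eef_pos: [0.47, -0.1161, 0.3515]
tool_rot: [-0.048, 0.999, 0.0, 0.0]
ft_force: [-0.7, -0.1, 0.4]
grip_width: 0.0319
grasp_force: 0.0
```

Run:
```python
from h import *
st(); a=snap("side","pics/s3.png"); b=snap("top","pics/t3.png")
A=cv2.resize(a[100:250,230:390,::-1],(400,375),interpolation=2);B=cv2.resize(b[105:255,295:455,::-1],(400,375),interpolation=2)
cv2.imwrite("pics/f3.png",np.hstack([A,B]))
from fit import pts
c=[.6555,-.1002,.0955,0,.0173]
print(proj("top",pts(c)).round(1)[[2,3,6]].tolist(),proj("side",pts(c)).round(1)[[2,3,6]].tolist())
```

```text
23.4 [ 0.47   -0.1161  0.3515] head 3.2375 tilt [0.     0.0001] F [-0.69 -0.14  0.36] w 0.0319 0.0 q [-0.24  0.19  0.22  1.6   0.   -0.34]
[[360.2, 212.6], [349.8, 113.9], [352.3, 215.2]] [[341.0, 161.0], [246.2, 161.6], [334.7, 223.4]]
```

View pics/f3.png

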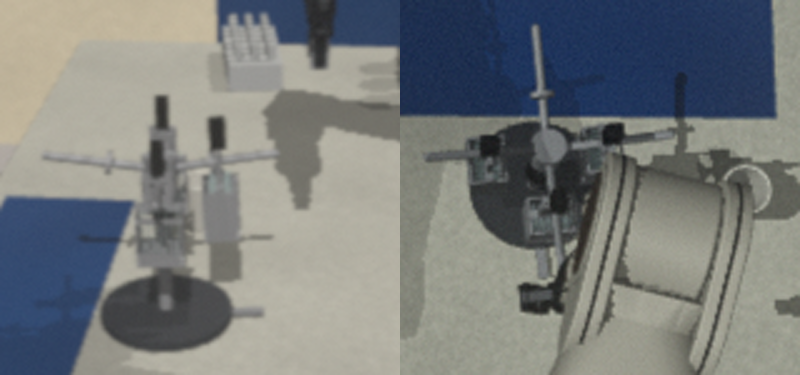

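The side view shows the carrier hanging upright at the collar. The top view shows the tree lined up, with the back tip at about (349,116) against a predicted (350,114), and the beaker is untouched.

```bash
python3 -c "
from h import *
print(bot.job_done())"
```

```text
the job is handed in; nothing more can be done
None
```

The steel carrier hangs upright on the lined-up empty branch. I pressed it home against the collar with about 10 N, the robot has let go, and the job was handed in with about 23 of the 72 s used; no verdict came back.

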